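# Reload the spring-loaded sauce-pot dispenser and guard it

## Task

Reload the dispenser for service: take the dust cap off its cage and set it down flat, knob up, on the counter or the board well clear of the dispenser; then put every sealed sauce pot from the board into the wire cage of the dispenser and push it down against the spring until the two orange flaps snap shut above it and keep it down. When all the pots are held below the flaps, stand the guard sleeve over the dispenser's upright release stem and push it fully home on the base, and leave everything released, with the bottle, the jar and the tin still standing.

Things in the scene. Friction and masses are not known exactly. Their poses are not given: they have to be found in the camera images.
- cage_lip (a point): Point on the vertical axis of the dispenser's wire cage, 130 mm above the counter, level with its two orange flaps. Axes are the dispenser's (z up; it stands anywhere and turned). A pot laid in the cage rests on the flaps, its centre 12.5 mm above this point; a pot held under the shut flaps has its centre about 12.5 mm below it, lower pots 22 mm further each
- cage_top (a point): Point on the cage's axis 30 mm above flap level, at the top of its four upright 8 mm rods. The rods stand on the diagonals between the dispenser's x and y axes round a passage 61 mm across; their top 14 mm flare out by 9 mm. The +y and -y sides are open for fingers (41 mm between rods) down to the blue shroud (130 mm square, top 70 mm above the counter)
- platform (a joint): How far the spring-loaded white platform (40 mm disc under the flaps) is pushed down, m: 0 empty (top 2 mm below flap level), 0.022 more per pot held, stop at 0.112. A pushed lid must go 12 to 15 mm below flap level and stay half a second for the flaps to snap over it; pushed less, the pot comes back up. Push mid-lid with shut fingers or the like (under 40 mm across); 3 to 13 N
- flap_a (a joint): Swing of the orange flap on the cage's +x side, rad: 0 level (shut), grows as a pot pushed down swings it, at most 1.5; its spring swings it back up to level and no further. 20 mm wide, 3 mm thick, reaches in to 23 mm from the cage's axis. Its bracket behind it is no higher than the flap
- flap_b (a joint): The same for the flap on the cage's -x side
- cap_knob (a point): Dust cap that starts lying on the tops of the cage's rods: blue disc 104 mm across and 5 mm thick, with a grey boss 64 mm across and 8 mm thick under it and a black round knob 22 mm across and 26 mm tall on top; 120 g. Point: mid-height of the knob, 13 mm under its top, 18 mm above the disc's underside, 26 mm above the boss's; z axis up along the knob
- pot0_mid (a point): sealed flat portion pot, a red tub with a white lid (dot of the same colour on it): a plain solid disc 56 mm across and 22 mm high, about 60 g. Point: its centre, 11 mm above its underside; z axis out of the lid. Starts lid up on the board. May be absent.
- pot1_mid (a point): sealed flat portion pot, a green tub with a white lid (dot of the same colour on it): a plain solid disc 56 mm across and 22 mm high, about 60 g. Point: its centre, 11 mm above its underside; z axis out of the lid. Starts lid up on the board. May be absent.
- pot2_mid (a point): sealed flat portion pot, a orange tub with a white lid (dot of the same colour on it): a plain solid disc 56 mm across and 22 mm high, about 60 g. Point: its centre, 11 mm above its underside; z axis out of the lid. Starts lid up on the board. May be absent.
- pot3_mid (a point): sealed flat portion pot, a red tub with a white lid (dot of the same colour on it): a plain solid disc 56 mm across and 22 mm high, about 60 g. Point: its centre, 11 mm above its underside; z axis out of the lid. Starts lid up on the board. May be absent.
- stem_foot (a point): Foot of the release stem (upright aluminium post, red top) on the grey base plate: point on its axis at the plate's top, 10 mm above the counter; axes the dispenser's, z up. 135 mm from the cage's axis on its +y side; 32 mm thick, 55 mm tall from here, top edge chamfered. The sleeve's foot stands here when home. Plate: x -70 to 70, y -70 to 175 mm from the cage's axis
- sleeve_mid (a point): Guard sleeve: rigid black tube open at both ends, 46 mm outside, 36 mm bore (2 mm play round the stem), 62 mm tall, with a yellow foot flange 62 mm across and 5 mm thick at its lower end, 100 g. Point: its centre, 31 mm above its foot; z axis along it, away from the flange. Starts standing on its flange on the counter
- board: Fixed wooden board, 270 x 260 x 12 mm, on which the pots start. Origin: centre of its underside, on the counter
- squeeze_bottle: Bystander: red sauce bottle, 56 mm across, 170 mm tall; origin at the centre of its underside. Must not be knocked over
- tin: Bystander: tin can, 74 mm across, 100 mm tall; origin at the centre of its underside. Must not be knocked over
- spice_jar: Bystander: amber jar with a steel cap, 48 mm across, 75 mm tall; origin at the centre of its underside. Must not be knocked over
Not all that is in view belongs to the job. Leave any black or turquoise look-alike of the part that bears pot2_mid alone. Of the things that look like the part that bears cap_knob, the smaller one is meant.

How it is judged:
On the way, in this order (a step that is already met when the one before it is completed fails the run):
1. the dust cap lies flat, knob up, on the counter or board, clear of the dispenser (height (world z) of cap_knob below 0.05 m and horizontal distance between cap_knob and cage_lip above 0.12 m and horizontal distance between cap_knob and stem_foot above 0.08 m and angle between cap_knob's own z axis and vertical below 0.25 rad and contact force between the fingers and cap below 0.05 N), for 0.2 s.
2. every pot present is in the cage and below the flaps (horizontal distance between each of pot0_mid, pot1_mid, pot2_mid, pot3_mid and cage_lip below 0.007 m and z of each of pot0_mid, pot1_mid, pot2_mid, pot3_mid in the frame of cage_lip below -0.0095 m), for 0.2 s.
3. the guard sleeve is fully home on the release stem (horizontal distance between sleeve_mid and stem_foot below 0.005 m and z of sleeve_mid in the frame of stem_foot below 0.034 m and angle between the z axis of sleeve_mid and the z axis of stem_foot, either way round below 0.08 rad), for 0.2 s.
At the end, for the whole second after the job is handed in: Cap flat, knob up (0.25 rad), on counter or board, over 120 mm from the cage axis, 80 mm from the stem. Every pot under the shut flaps (within 0.2 rad), centre 9.5 mm or more below flap level. Sleeve within 3 mm of home, 5 mm of the stem axis, upright (0.08 rad). All released, at rest (all of step 2 and all of step 3 and height (world z) of cap_knob below 0.05 m and horizontal distance between cap_knob and cage_lip above 0.12 m and horizontal distance between cap_knob and stem_foot above 0.08 m and angle between cap_knob's own z axis and vertical below 0.25 rad and value of joint each of flap_a, flap_b below 0.2 rad and linear speed of sleeve below 0.02 m/s and velocity of joint platform below 0.01 m/s); the robot touches nothing.
It fails at once if the bottle is knocked over (angle between squeeze_bottle's own z axis and vertical above 0.6 rad).
It fails at once if the jar is knocked over (angle between spice_jar's own z axis and vertical above 0.6 rad).
It fails at once if the tin is knocked over (angle between tin's own z axis and vertical above 0.6 rad).
Of pot0, pot1, pot2, pot3 only 3 to 4 are there at a start; the rules pass over those that are not, and their reading is None.
At some moment in a run one of pot0, pot1, pot2, pot3, sleeve may be knocked a few centimetres aside while the robot is not near it.
Once in a run the grip may slacken for a moment while it holds something.
It also fails if it takes over 208 s, if anything falls off the work surface, if the arm or the gripper's body presses on something with over 40 N, if the wrist force passes 120 N, or if a joint passes its speed limit or range.

## Robot

A 6-joint arm with a two-finger parallel gripper is mounted at the origin on the work surface. World frame = base frame: x ahead of the robot, y to its left, z up, the work surface at z = 0. Lengths are in m, angles in rad, forces in N, time in s.
With the tool pointing down it reaches from about 0.25 to 0.725 m from the base axis. Payload 4 kg.
Tool frame: the origin (TCP) lies between the finger pads; the fingertips stand 11 mm ahead of it and the grasp point (between the pads) lies 8 mm behind it (tcp_to_tips is the z of the fingertips in the tool frame, in m); z points along the fingers, y is the direction in which the jaws open and shut (so a half turn about z gives the same grasp; the last joint's range is limited). The gripper opens to 85 mm and grips with 20 to 120 N. Pads are 22 mm wide; open, the fingers measure 114 mm over their backs; the gripper's body (76 mm by 85 mm) begins 54 mm behind the grasp point. The pads swing forward as they close: fully open they stand 13 mm farther back than shut.
Start: joints at [-1.197, 0.241, 0.005, 1.335, 0, 1.571], TCP at [0.183, -0.465, 0.242] pointing down, gripper open.
Joint ranges: [-2.72, 2.72], [-1.05, 1.87], [-1.09, 1.28], [-1.99, 2.15], [-1.42, 1.44], [-3.14, 3.14]. Speed limits (rad/s): [2.79, 2.79, 3.14, 3.14, 3.14, 3.14].

## Interface

Orientations are given as a unit quaternion [x, y, z, w].
In Python, from workcell import * gives the robot as it stands.
- The arm moves only by the tool move_arm, never from a script. Its argument "moves" is a list that holds one entry, the list of rows, each a list of 7 numbers: the shift along the world's x, y, z in units of 500 mm (1.0 is 500 mm), then the turn, a rotation vector about the world's x, y, z in units of 30 degrees (1.0 is 30 degrees), then the closure, from -1 (fully open) to 1 (shut), so that 0 is half open. A call has 1 to 8 rows; each row shifts and turns the pose as measured when the row begins; what a row does not reach is not made up. A row lasts 1/12 s, in which the tool goes at most 41.7 mm and 7.16 degrees, less where a joint would pass 70% of its speed; a pose out of reach is approached as far as the arm can. A call with a number of a shift or a turn outside -1 to 1 is refused whole. A call with a gripper value outside its range is refused whole. The fingers move at their own pace and stop on an object; the grip force is fixed at half the most. Time passes only in rows, so rows that do not move let the fingers close. It gives the time, the measured TCP pose, the force and the opening at its end, in the units of the state.
- get_obs(): the state, without advancing time (a new reading comes with each control period).
- camera(name): name is "side" or "top"; returns a dict with "pixels" (420x560x3 uint8, red, green, blue), "range_z" (420x560 float32, m along the optical axis (not along the pixel's ray), 0 where there is no reading), "fx", "fy", "cx", "cy" (pixels), "extrinsics" (4x4, takes a point from camera to world coordinates). Camera axes: x right, y down, z forward; pixel columns grow to the right and rows downward; lengths in m; the calibration is good to about 2 mm. A picture is of the moment at which its call begins.
- job_done(): hands the job in, once; it reports no verdict.
The state is a dict: "clock": time; "joint_pos": joint angles; "joint_vel": joint speeds; "tau": joint torques, N m; "eef_pos": TCP position; "tool_rot": TCP orientation; "ft_force": force on the tool from outside, world axes, zero at the start; "ft_torque": the same for the moment, N m; "grip_width": finger opening in m.
Only numpy, scipy, OpenCV 4.12 (cv2) and the standard library are available. Lean on these libraries where they do the work, as an engineer would, in place of code of your own. Each camera call takes 0.05 s, during which the arm holds its last target.

## Working session

There is one attempt and no reset: what is moved stays moved. The work goes in short steps, Python scripts to look and compute and a tool call to move; the robot and the scene stay as the last step left them, time stands still between calls to the robot, and variables do not carry over. Pictures are saved under pics/ and viewed, and the job is handed in when it is done.

Besides the shell and the picture viewer there is one more tool, called after ">>>" as a command line: name --argument value ..., lists and objects as JSON in quotes. move_arm: Moves the arm, as the interface text tells. Shifts and turns lie within -1 to 1; 1 stands for 500 mm of shift or 30 degrees of turn. Its arguments: {"type":"object","properties":{"moves":{"type":"array","items":{"type":"array","items":{"type":"array","items":{"type":"number"}}}}},"required":["moves"]}

```bash
mkdir -p pics; cat > h.py <<'E'
from workcell import *
import numpy as np, cv2
def shot(name,fn):
    c=camera(name); cv2.imwrite('pics/'+fn,c['pixels'][:,:,::-1]); np.savez('pics/'+fn+'.npz',**{k:c[k] for k in c}); return c
def world(c):
    z=c['range_z'];h,w=z.shape
    u,v=np.meshgrid(np.arange(w),np.arange(h))
    P=np.stack([(u-c['cx'])/c['fx']*z,(v-c['cy'])/c['fy']*z,z,np.ones_like(z)],-1)
    W=P@np.asarray(c['extrinsics']).T
    W=W[...,:3]; W[z==0]=np.nan; return W
E
python3 - <<'E'
from h import *
o=get_obs();print(o)
for n in('top','side'):
    c=shot(n,n+'0.png');print(c['fx'],c['extrinsics'])
E
```

```text
{'clock': 0.0, 'joint_pos': array([-1.19697709e+00,  2.41418120e-01,  3.72125233e-03,  1.33520026e+00,
        1.93248510e-05,  1.57081278e+00]), 'joint_vel': array([-0.00109187,  0.0004842 ,  0.00141501,  0.00033303, -0.00031699,
       -0.00033133]), 'tau': array([ 7.27703191e-04, -3.72315431e+01,  2.52409494e+01,  1.69637357e-02,
        4.37878623e-05, -2.59064245e-05]), 'eef_pos': array([ 0.18236894, -0.4648989 ,  0.24140923]), 'tool_rot': array([ 9.82584180e-01,  1.85815033e-01, -1.85703437e-04, -1.03390116e-03]), 'ft_force': array([-0.45588552, -0.17593127,  0.18977277]), 'ft_torque': array([-0.04353086,  0.0090027 ,  0.07475666]), 'grip_width': 0.08527012413973657}
523.097968039257 [[-0.02424589 -0.99222337  0.12208571  0.36386955]
 [-0.99935423  0.02729543  0.02336827 -0.06405816]
 [-0.02651893 -0.12144028 -0.99224443  1.55387529]
 [ 0.          0.          0.          1.        ]]
465.9120452067988 [[ 0.85626635 -0.31722029  0.40765086 -0.08865257]
 [-0.51645404 -0.51184555  0.68650517 -1.06456028]
 [-0.00911909 -0.79836421 -0.60210583  1.0378118 ]
 [ 0.          0.          0.          1.        ]]
```

View pics/top0.png

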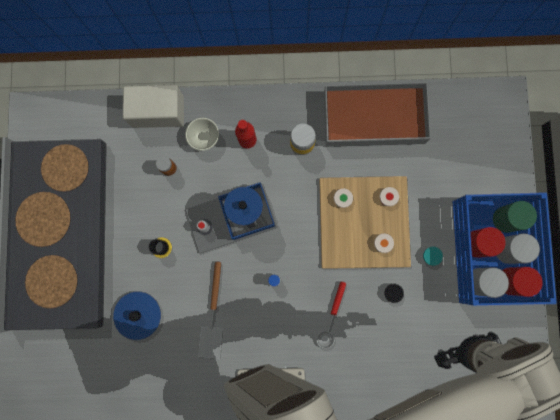

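View pics/side0.png

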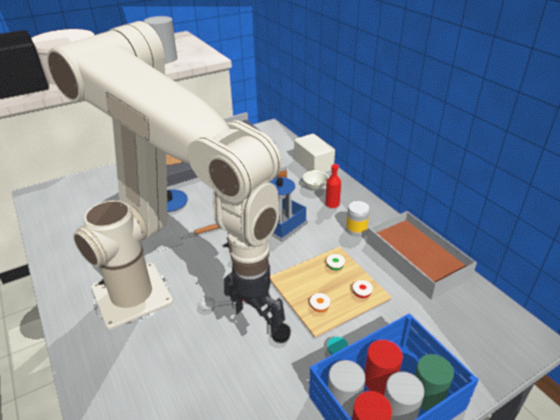

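The top view shows the dispenser with its cap at (242,206), the stem at (203,227) and the sleeve at (160,247). Pots are at (343,198) green, (389,197) red and (384,243) orange. The black and turquoise decoys are off the board, and the larger blue cap at (137,315) is the decoy cap.

```bash
cat >> h.py <<'E'
def crop(c,u0,v0,u1,v1,s,fn):
    im=c['pixels'][v0:v1,u0:u1,::-1]; cv2.imwrite('pics/'+fn,cv2.resize(im,None,fx=s,fy=s,interpolation=cv2.INTER_CUBIC))
E
python3 - <<'E'
from h import *
c=np.load('pics/top0.png.npz');W=world(c)
crop(c,140,140,290,280,5,'z0.png')
crop(c,310,160,460,310,4,'z1.png')
hsv=cv2.cvtColor(c['pixels'],cv2.COLOR_RGB2HSV)
for n,(u,v) in dict(cap=(242,206),stem=(203,227),sleeve=(160,247),g=(343,198),r=(389,197),o=(384,243),bigcap=(137,315),bottle=(246,135),tin=(303,138),jar=(167,166),black=(394,293),turq=(432,257)).items():
    print(n,W[v,u].round(4))
print(W[360,230],W[300,300],W[180,330],W[265,400])
# height slices near dispenser
sub=(slice(150,280),slice(140,290))
Z=W[sub][...,2]
for lo,hi in((.006,.014),(.055,.08),(.15,.163),(.163,.172),(.175,.21)):
    m=(Z>lo)&(Z<hi); P=W[sub][m]; print(lo,hi,m.sum(),P.min(0).round(3),P.max(0).round(3),P.mean(0).round(4))
E
```

```text
cap [0.5463 0.058  0.1945]
stem [0.5056 0.1818 0.0699]
sleeve [ 0.456   0.3236 -0.0035]
g [ 0.5831 -0.2241  0.0349]
r [ 0.5823 -0.358   0.0348]
o [ 0.4486 -0.3371  0.0339]
bigcap [0.2615 0.3733 0.058 ]
bottle [0.7589 0.0504 0.1156]
tin [ 0.7488 -0.1106  0.102 ]
jar [0.684  0.283  0.0807]
black [ 0.3048 -0.3601  0.0253]
turq [ 0.4051 -0.4748  0.0247]
[0.12355836 0.11721812 0.00313285] [ 0.29016635 -0.09020284  0.0031863 ] [ 0.64147334 -0.1898563   0.01353849] [ 0.38450435 -0.3837708   0.01432638]
0.006 0.014 3128 [ 0.354 -0.07   0.006] [0.752 0.383 0.014] [0.5374 0.1514 0.0092]
0.055 0.08 688 [ 0.353 -0.032  0.055] [0.716 0.34  0.08 ] [0.5498 0.1623 0.0686]
0.15 0.163 141 [0.505 0.007 0.156] [0.6   0.11  0.163] [0.5534 0.0618 0.1615]
0.163 0.172 927 [0.501 0.007 0.163] [0.603 0.109 0.172] [0.5514 0.0575 0.1668]
0.175 0.21 56 [0.541 0.048 0.179] [0.563 0.069 0.201] [0.5514 0.0574 0.1914]
```

View pics/z0.png

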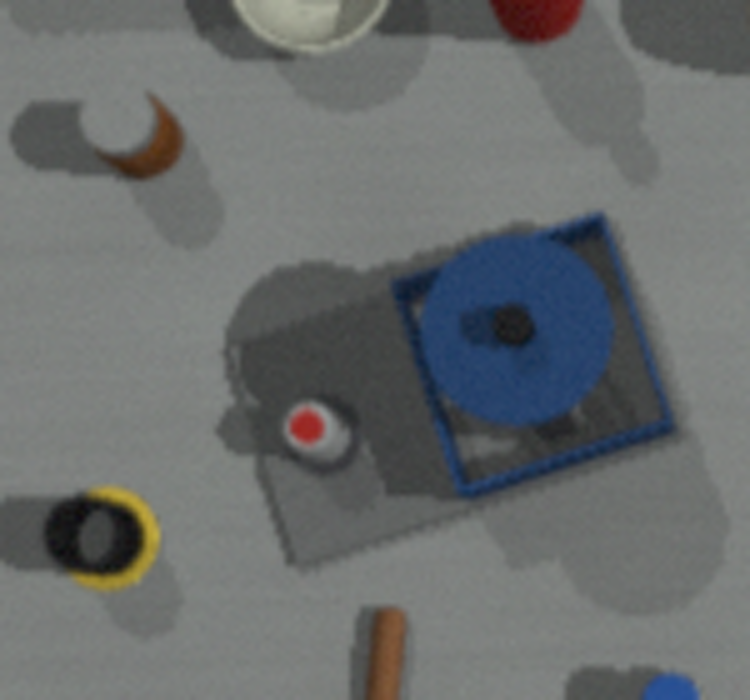

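View pics/z1.png

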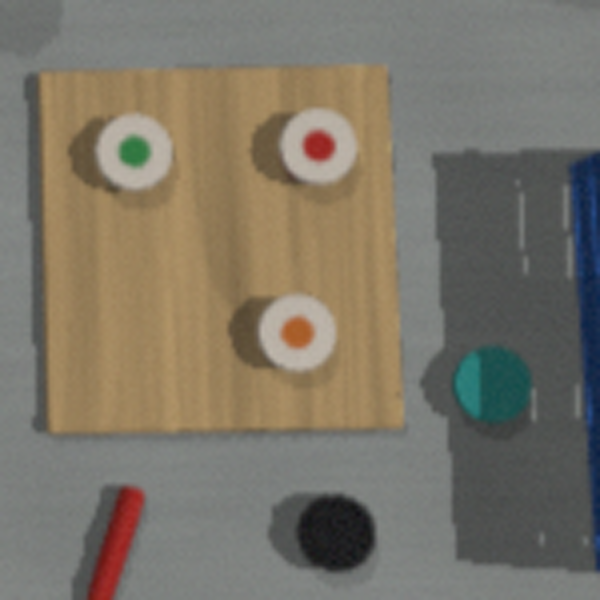

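```bash
cat >> h.py <<'E'
def ray(c,u,v,z):
    E=np.asarray(c['extrinsics']); d=E[:3,:3]@np.array([(u-c['cx'])/c['fx'],(v-c['cy'])/c['fy'],1]); o=E[:3,3]
    return o+d*(z-o[2])/d[2]
def proj(c,p):
    E=np.asarray(c['extrinsics']); q=E[:3,:3].T@(np.asarray(p)-E[:3,3]); return np.array([q[0]/q[2]*c['fx']+c['cx'],q[1]/q[2]*c['fy']+c['cy']])
def blob(c,u,v,r,f):
    """centre of biggest blob of mask f(hsv) near (u,v)"""
    hsv=cv2.cvtColor(cv2.resize(c['pixels'],None,fx=4,fy=4,interpolation=cv2.INTER_CUBIC),cv2.COLOR_RGB2HSV).astype(int)
    m=f(hsv[...,0],hsv[...,1],hsv[...,2]).astype(np.uint8)
    k=np.zeros_like(m);cv2.circle(k,(int(4*u),int(4*v)),int(4*r),1,-1);m&=k
    n,l,s,ce=cv2.connectedComponentsWithStats(m)
    i=1+s[1:,4].argmax(); cs,_=cv2.findContours((l==i).astype(np.uint8),cv2.RETR_EXTERNAL,cv2.CHAIN_APPROX_NONE)
    cn=max(cs,key=cv2.contourArea); e=cv2.fitEllipse(cn)
    g=lambda p:((p[0]+.5)/4-.5,(p[1]+.5)/4-.5)
    return g(ce[i]),g(e[0]),(e[1][0]/4,e[1][1]/4),s[i,4]/16
def loc(c,u,v,r,f,z):
    a,b,sz,ar=blob(c,u,v,r,f); return ray(c,*a,z)[:2].round(4),ray(c,*b,z)[:2].round(4),np.round(sz,1),round(ar,1)
red=lambda h,s,v:((h<8)|(h>170))&(s>130)&(v>80)
blue=lambda h,s,v:(h>100)&(h<120)&(s>120)&(v>50)
green=lambda h,s,v:(h>45)&(h<85)&(s>90)
orange=lambda h,s,v:(h>5)&(h<18)&(s>120)&(v>100)
white=lambda h,s,v:(s<60)&(v>150)
yellow=lambda h,s,v:(h>18)&(h<35)&(s>120)
dark=lambda h,s,v:(v<55)
E
python3 - <<'E'
from h import *
c=np.load('pics/top0.png.npz');c={k:c[k] for k in c}
print('cap',loc(c,242,206,22,blue,.168)); 
print('knob',loc(c,242,206,6,dark,.194-0.0))
print('stem',loc(c,203,227,10,red,.065))
print('sleeve flange',loc(c,160,247,14,yellow,.005)); print('sleeve dark',loc(c,160,247,14,dark,.062))
print('g',loc(c,343,198,9,green,.034),loc(c,343,198,14,white,.034))
print('r',loc(c,389,197,9,red,.034),loc(c,389,197,14,white,.034))
print('o',loc(c,384,243,9,orange,.034),loc(c,384,243,14,white,.034))
# shroud corners
for x,y in((600,215),(672,432),(468,497),(397,287)): print('corner',ray(c,140+x/5-.4,140+y/5-.4,.07)[:2].round(4))
for x,y in((300,567),(690,430)): print('plate',ray(c,140+x/5-.4,140+y/5-.4,.01)[:2].round(4))
for x,y in((40,72),(387,66),(404,427),(50,433)): print('board',ray(c,310+x/4-.4,160+y/4-.4,.012)[:2].round(4))
E
```

```text
cap (array([0.5513, 0.0602]), array([0.5516, 0.0611]), array([38.1, 41.2]), np.float64(1152.7))
knob (array([0.5495, 0.058 ]), array([0.5495, 0.058 ]), array([7.4, 8.5]), np.float64(52.1))
stem (array([0.5122, 0.1885]), array([0.5122, 0.1886]), array([5.4, 5.9]), np.float64(26.7))
sleeve flange (array([0.4528, 0.3075]), array([0.4544, 0.3177]), array([18. , 18.9]), np.float64(119.8))
sleeve dark (array([0.453 , 0.3142]), array([0.4529, 0.3135]), array([14.6, 19.6]), np.float64(181.8))
g (array([ 0.5848, -0.2245]), array([ 0.5849, -0.2245]), array([6.3, 6.5]), np.float64(34.5)) (array([ 0.5847, -0.2252]), array([ 0.5847, -0.2251]), array([18.2, 18.9]), np.float64(225.6))
r (array([ 0.5851, -0.359 ]), array([ 0.5851, -0.359 ]), array([6.5, 6.9]), np.float64(37.6)) (array([ 0.5852, -0.3594]), array([ 0.5852, -0.3593]), array([18.2, 18.8]), np.float64(217.2))
o (array([ 0.4495, -0.3368]), array([ 0.4495, -0.3368]), array([7. , 7.4]), np.float64(43.1)) (array([ 0.4495, -0.3374]), array([ 0.4495, -0.3373]), array([18.5, 19.3]), np.float64(225.4))
corner [0.6296 0.0172]
corner [ 0.503  -0.0213]
corner [0.469  0.0958]
corner [0.591 0.135]
plate [0.4344 0.2024]
plate [ 0.5096 -0.0302]
board [ 0.6499 -0.1593]
board [ 0.6469 -0.4169]
board [ 0.3799 -0.4147]
board [ 0.3819 -0.1574]
```

>>> move_arm --moves '[[[0.045,0.064,0.005,0,0,-0.08,-1],[0.045,0.064,0.005,0,0,-0.08,-1],[0.045,0.064,0.005,0,0,0,-1],[0.045,0.064,0.005,0,0,0,-1],[0.045,0.064,0.005,0,0,0,-1],[0.045,0.064,0.005,0,0,0,-1],[0.045,0.064,0.005,0,0,0,-1],[0.045,0.064,0.005,0,0,0,-1]]]'

```text
clock: 0.77
eef_pos: [0.3611, -0.2026, 0.2571]
tool_rot: [0.991, 0.133, -0.003, -0.003]
ft_force: [0.2, -0.1, 0.2]
grip_width: 0.0856
```

```bash
cat >> h.py <<'E'
from scipy.spatial.transform import Rotation as R
def st(tgt=None):
    o=get_obs(); r=R.from_quat(o['tool_rot']).as_matrix(); p=o['eef_pos']
    print('t',round(float(o['clock']),2),'p',p.round(4),'jaw',np.degrees(np.arctan2(r[1,1],r[0,1])).round(2),'tz',r[:,2].round(4),'F',o['ft_force'].round(1),'w',round(float(o['grip_width']),4),'q',o['joint_pos'].round(2))
    if tgt is not None: print('units',((np.array(tgt)-p)/.5).round(4))
    return o
E
python3 -c "
from h import *
import workcell;print([n for n in dir(workcell) if n[0]!='_'])
st([.5505,.059,.26])"
```

```text
['Unreachable', 'camera', 'get_obs', 'job_done', 'tcp_to_tips']
t 0.77 p [ 0.3611 -0.2026  0.2571] jaw -74.73 tz [-0.0064  0.0061 -1.    ] F [ 0.2 -0.1  0.2] w 0.0856 q [-0.51  0.07 -0.16  1.35  0.    2.36]
units [0.3787 0.5232 0.0058]
```

>>> move_arm --moves '[[[0.047,0.065,0.001,0,0,0,-1],[0.047,0.065,0.001,0,0,0,-1],[0.047,0.065,0.001,0,0,0,-1],[0.047,0.065,0.001,0,0,0,-1],[0.047,0.065,0,0,0,0,-1],[0.047,0.065,0,0,0,0,-1],[0.047,0.065,0,0,0,0,-1],[0.047,0.065,0,0,0,0,-1]]]'

```text
clock: 1.43
eef_pos: [0.5517, 0.0711, 0.2577]
tool_rot: [0.991, 0.134, -0.004, -0.003]
ft_force: [1.5, -1.7, 0.7]
grip_width: 0.0851
```

```bash
python3 -c "
from h import *
st([.5505,.059,.26]);print(tcp_to_tips)
c=shot('top','t1.png');crop(c,180,140,300,260,5,'z2.png')
c=shot('side','s1.png');crop(c,220,130,340,250,5,'z3.png')
"
```

```text
t 1.43 p [0.5517 0.0711 0.2577] jaw -74.64 tz [-0.0092  0.0046 -0.9999] F [ 1.5 -1.7  0.7] w 0.0851 q [0.13 0.36 0.2  1.43 0.01 3.  ]
units [-0.0025 -0.0242  0.0046]
0.011
```

>>> move_arm --moves '[[[-0.002,-0.024,0.004,-0.009,-0.017,0.23,-1],[0,0,0,0,0,0.235,-1],[0,0,0,0,0,0.235,-1],[0,0,0,0,0,0.235,-1],[0,0,0,0,0,0.235,-1],[0,0,0,0,0,0.235,-1],[0,0,0,0,0,0.235,-1],[0,0,0,0,0,0.235,-1]]]'

```text
clock: 2.2
eef_pos: [0.5486, 0.0612, 0.2515]
tool_rot: [0.804, 0.594, -0.008, 0.0]
ft_force: [-0.2, -0.4, 0.1]
grip_width: 0.0853
```

>>> move_arm --moves '[[[0,0,0,0,0,0.235,-1],[0,0,0,0,0,0.235,-1],[0,0,0,0,0,0.235,-1],[0,0,0,0,0,0.235,-1],[0,0,0,0,0,0.235,-1],[0,0,0,0,0,0.235,-1],[0,0,0,0,0,0.235,-1],[0,0,0,0,0,0.235,-1]]]'

```text
clock: 2.87
eef_pos: [0.5431, 0.0557, 0.2475]
tool_rot: [0.421, 0.907, -0.011, 0.001]
ft_force: [-1.1, 0.2, 0.2]
grip_width: 0.0853
```

>>> move_arm --moves '[[[0,0,0,0,0,0.235,-1],[0,0,0,0,0,0.235,-1],[0,0,0,0,0,0.235,-1],[0,0,0,0,0,0.235,-1],[0,0,0,0,0,0.235,-1],[0,0,0,0,0,0.235,-1],[0,0,0,0,0,0.235,-1],[0,0,0,0,0,0,-1]]]'

```text
clock: 3.53
eef_pos: [0.5374, 0.0504, 0.2438]
tool_rot: [-0.004, 1.0, -0.013, 0.002]
ft_force: [-0.6, 0.3, -0.2]
grip_width: 0.0857
```

```bash
cat >> h.py <<'E'
_st=st
def st(tgt=None,jaw=None):
    o=_st(tgt); r=R.from_quat(o['tool_rot']).as_matrix(); t=r[:,2]
    k=np.cross(t,[0,0,-1])/.5236
    j=np.degrees(np.arctan2(r[1,1],r[0,1])); 
    print('tilt fix units',k[:2].round(4), 'zrot', None if jaw is None else round(((jaw-j+180)%360-180)/30,4)); return o
E
python3 -c "
from h import *
st([.5505,.059,.26],106.5)
c=shot('top','t1.png');crop(c,180,140,300,260,5,'z2.png')
c=shot('side','s1.png');crop(c,220,130,340,250,5,'z3.png')
"
```

```text
t 3.53 p [0.5374 0.0504 0.2438] jaw 90.46 tz [ 0.0032 -0.0252 -0.9997] F [-0.6  0.3 -0.2] w 0.0857 q [ 0.11  0.32  0.11  1.37 -0.03  0.1 ]
units [0.0263 0.0172 0.0324]
tilt fix units [0.0482 0.0062] zrot 0.5347
```

View pictures.

>>> move_arm --moves '[[[0.026,0.017,0.032,0.048,0.006,0.22,-1],[0,0,0,0,0,0.22,-1],[0,0,0,0,0,0.095,-1],[0,0,0,0,0,0,-1]]]'

```text
clock: 3.97
eef_pos: [0.5488, 0.0583, 0.2587]
tool_rot: [-0.141, 0.99, 0.0, -0.002]
ft_force: [-0.6, 0.1, 0.1]
grip_width: 0.0854
```

```bash
python3 -c "
from h import *
st([.5505,.059,.26],106.5)
c=shot('top','t1.png');crop(c,180,140,300,260,5,'z2.png')
c=shot('side','s1.png');crop(c,220,130,340,250,5,'z3.png')
st()
"
```

```text
t 3.97 p [0.5488 0.0583 0.2587] jaw 106.25 tz [-3.9e-03 -4.0e-04 -1.0e+00] F [-0.6  0.1  0.1] w 0.0854 q [ 0.11  0.34  0.19  1.42  0.   -0.18]
units [0.0035 0.0015 0.0027]
tilt fix units [ 0.0007 -0.0075] zrot 0.0084
t 4.07 p [0.5483 0.0582 0.2582] jaw 106.16 tz [-5.e-03 -5.e-04 -1.e+00] F [ 0.2  0.6 -0.7] w 0.0855 q [ 0.11  0.34  0.19  1.42  0.   -0.18]
tilt fix units [ 0.001  -0.0095] zrot None
```

View pics/z2.png

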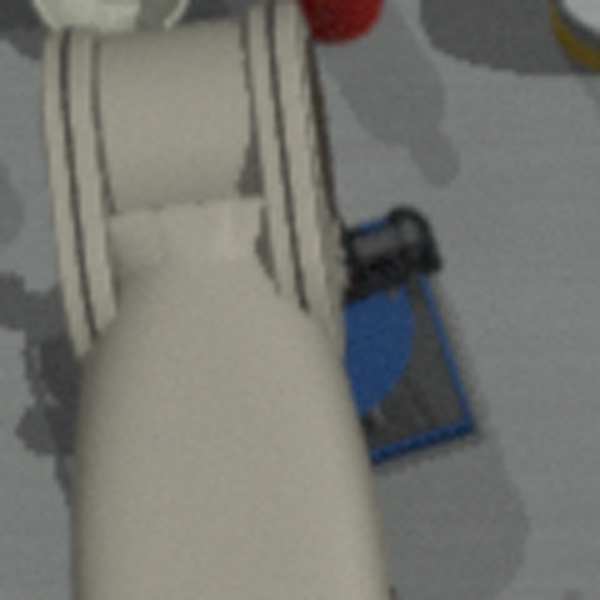

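View pics/z3.png

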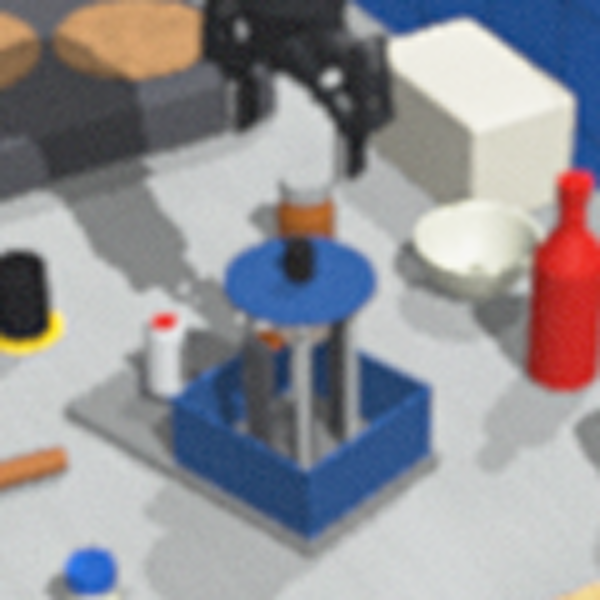

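>>> move_arm --moves '[[[0.004,0.002,-0.04,0,-0.009,0.01,-1],[0,0,-0.04,0,0,0,-1],[0,0,-0.04,0,0,0,-1],[0.001,0,-0.024,0,0,0,-1],[0,0,0,0,0,0,-1]]]'

```text
clock: 4.48
eef_pos: [0.5508, 0.0589, 0.1848]
tool_rot: [-0.137, 0.991, -0.0, 0.002]
ft_force: [-0.4, -0.2, 0.3]
grip_width: 0.0856
```

```bash
python3 -c "
from h import *
st([.5505,.059,.179],106.5)
c=np.load('pics/s1.png.npz');c={k:c[k] for k in c}
print('tcp proj zoom',(proj(c,[.5486,.0582,.2585])-[220,130])*5+2, 'tip',(proj(c,[.5486,.0582,.2605])-[220,130])*5+2)
print(loc(c,220+298/5,130+258/5,6,dark,.178), loc(c,220+165/5,130+320/5,5,red,.065),loc(c,280,185,20,blue,.165))
"
```

```text
t 4.48 p [0.5508 0.0589 0.1848] jaw 105.72 tz [ 3.3e-03 -4.0e-04 -1.0e+00] F [-0.4 -0.2  0.3] w 0.0856 q [ 0.11  0.37  0.04  1.23 -0.   -0.17]
units [-0.0006  0.0002 -0.0116]
tilt fix units [0.0007 0.0063] zrot 0.0262
tcp proj zoom [290.40628597 157.35385419] tip [290.34412267 154.67869073]
(array([0.552 , 0.0577]), array([0.5519, 0.0576]), array([4.3, 7.4]), np.float64(26.6)) (array([0.5135, 0.188 ]), array([0.5135, 0.188 ]), array([2.2, 3.6]), np.float64(7.2)) (array([0.5484, 0.0497]), array([0.549 , 0.0503]), array([16.1, 29.6]), np.float64(352.8))
```

>>> move_arm --moves '[[[0,0,-0.012,0,0.006,0.02,-1],[0,0,0.001,0,0,0,1],[0,0,0.001,0,0,0,1],[0,0,0.001,0,0,0,1],[0,0,0.001,0,0,0,1],[0,0,0.001,0,0,0,1],[0,0,0.001,0,0,0,1],[0,0,0.001,0,0,0,1]]]'

```text
clock: 5.15
eef_pos: [0.5522, 0.0589, 0.1856]
tool_rot: [-0.14, 0.99, -0.0, 0.002]
ft_force: [-0.7, -1.0, -1.3]
grip_width: 0.02
```

```bash
python3 -c "
from h import *
st([.5505,.059,.179],106.5)"
```

```text
t 5.15 p [0.5522 0.0589 0.1856] jaw 106.11 tz [ 0.0042 -0.     -1.    ] F [-0.7 -1.  -1.3] w 0.02 q [ 0.11  0.38  0.04  1.23 -0.   -0.17]
units [-0.0035  0.0002 -0.0131]
tilt fix units [0.     0.0079] zrot 0.013
```

>>> move_arm --moves '[[[0,0,0.02,0,0.008,0,1],[0,0,0.04,0,0,0,1],[0,0,0.04,0,0,0,1],[0,0,0.04,0,0,0,1],[0.01,-0.06,0.01,0,0,0,1],[0.01,-0.06,0,0,0,0,1],[0.01,-0.06,0,0,0,0,1],[0.01,-0.06,0,0,0,0,1]]]'

```text
clock: 5.82
eef_pos: [0.5705, -0.0582, 0.2644]
tool_rot: [-0.147, 0.989, 0.001, -0.001]
ft_force: [0.9, -0.2, -0.9]
grip_width: 0.0199
```

```bash
python3 -c "
from h import *
st([.58,-.095,.22],106.5)
c=shot('side','s2.png');crop(c,230,110,370,230,5,'z4.png')"
```

```text
t 5.82 p [ 0.5705 -0.0582  0.2644] jaw 106.85 tz [-0.002   0.0015 -1.    ] F [ 0.9 -0.2 -0.9] w 0.0199 q [-0.1   0.38  0.26  1.45  0.   -0.4 ]
units [ 0.0189 -0.0735 -0.0889]
tilt fix units [-0.0029 -0.0038] zrot -0.0117
```

View pics/z4.png

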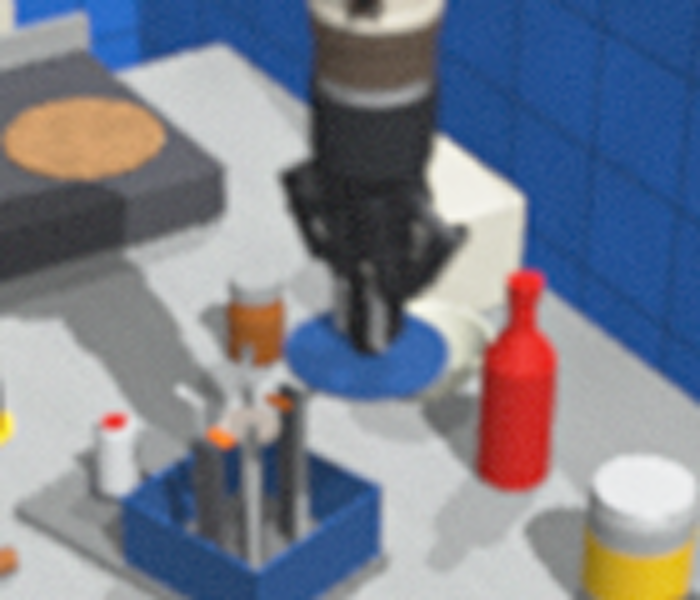

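The cap is held flat at (366,352 in the zoom), and the cage is open with its orange flaps visible.

>>> move_arm --moves '[[[0.012,-0.04,0,0,0,0,1],[0.008,-0.036,0,0,0,0,1],[0,0,-0.06,0,0,0,1],[0,0,-0.07,0,0,0,1],[0,0,-0.07,0,0,0,1],[0,0,-0.07,0,0,0,1],[0,0,-0.07,0,0,0,1],[0,0,-0.06,0,0,0,1]]]'

```text
clock: 6.53
eef_pos: [0.5875, -0.1102, 0.0677]
tool_rot: [-0.138, 0.99, -0.006, 0.011]
ft_force: [-0.4, -0.7, -1.7]
grip_width: 0.0198
```

```bash
python3 -c "
from h import *
st([.58,-.095,.0345],106.5)"
```

```text
t 6.53 p [ 0.5875 -0.1102  0.0677] jaw 105.9 tz [ 0.023  -0.0081 -0.9997] F [-0.4 -0.7 -1.7] w 0.0198 q [-0.18  0.54 -0.03  0.98 -0.   -0.46]
units [-0.015   0.0304 -0.0665]
tilt fix units [0.0155 0.0439] zrot 0.0199
```

>>> move_arm --moves '[[[-0.012,0.026,-0.01,0.015,0.044,0,1],[0,0,-0.015,0,0,0,1],[0,0,-0.015,0,0,0,1],[0,0,-0.012,0,0,0,1],[0,0,0,0,0,0,1]]]'

```text
clock: 6.95
eef_pos: [0.5768, -0.0948, 0.0345]
tool_rot: [-0.139, 0.99, 0.002, -0.007]
ft_force: [-0.2, -0.3, -1.1]
grip_width: 0.0194
```

```bash
python3 -c "
from h import *
st([.58,-.095,.0345],106.5)"
```

```text
t 6.95 p [ 0.5768 -0.0948  0.0345] jaw 105.92 tz [-0.0135  0.0023 -0.9999] F [-0.2 -0.3 -1.1] w 0.0194 q [-0.16  0.58 -0.05  0.95  0.   -0.44]
units [ 0.0063 -0.0005  0.0001]
tilt fix units [-0.0045 -0.0259] zrot 0.0192
```

>>> move_arm --moves '[[[0,0,-0.001,-0.004,-0.015,0,1],[0,0,-0.001,0,0,0,1],[0,0,0,0,0,0,1],[0,0,0,0,0,0,-1],[0,0,0.001,0,0,0,-1],[0,0,0.001,0,0,0,-1],[0,0,0.001,0,0,0,-1],[0,0,0.001,0,0,0,-1]]]'

```text
clock: 7.62
eef_pos: [0.5831, -0.0963, 0.0433]
tool_rot: [-0.138, 0.99, -0.002, 0.005]
ft_force: [0.1, -0.2, 0.1]
grip_width: 0.0791
```

>>> move_arm --moves '[[[0,0,0.001,0,0,0,-1],[0,0,0.001,0,0,0,-1],[0,0,0.05,0,0,0,-1],[0,0,0.08,0,0,0,-1],[0,0,0.08,0,0,0,-1],[0,0,0.05,0,0,0,-1],[0,-0.07,0,0,0,0,-1],[0,-0.07,0,0,0,0,-1]]]'

```text
clock: 8.28
eef_pos: [0.5799, -0.1608, 0.1786]
tool_rot: [-0.144, 0.99, -0.0, 0.002]
ft_force: [-0.3, -0.8, -1.0]
grip_width: 0.0856
```

```bash
python3 -c "
from h import *
st([.5848,-.225,.15],106.5)
c=shot('top','t2.png');crop(c,180,140,340,260,5,'z5.png')
print('cap',loc(c,290,200,25,blue,.013))
c=shot('side','s3.png')"
```

```text
t 8.28 p [ 0.5799 -0.1608  0.1786] jaw 106.52 tz [ 4.e-03  1.e-04 -1.e+00] F [-0.3 -0.8 -1. ] w 0.0856 q [-0.27  0.47  0.17  1.27  0.   -0.56]
units [ 0.0098 -0.1283 -0.0572]
tilt fix units [-0.0001  0.0076] zrot -0.0006
cap (array([ 0.586 , -0.0721]), array([ 0.5867, -0.0742]), array([17.4, 34. ]), np.float64(374.0))
```

View pics/z5.png

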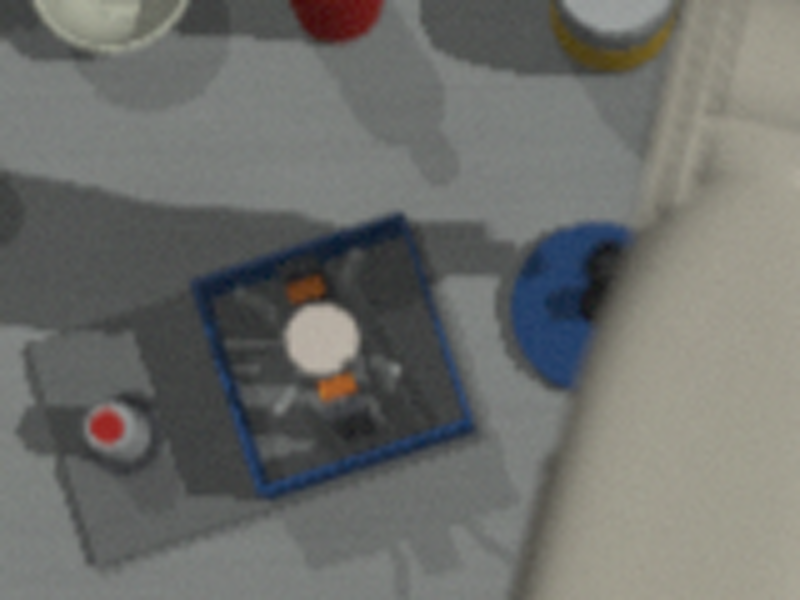

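View pics/s3.png

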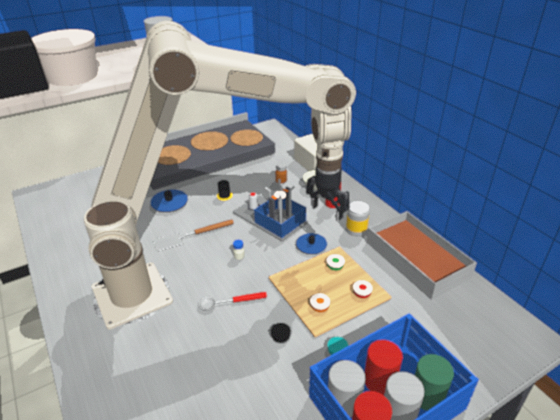

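The cap lies flat at side (311,243). The top zoom now shows the white platform at (322,339) and the flaps at (306,289) and (337,388), which give me the cage axis.

```bash
python3 -c "
from h import *
c=np.load('pics/t2.png.npz');c={k:c[k] for k in c}
f=lambda x,y:(180+x/5-.4,140+y/5-.4)
print('plat',loc(c,*f(322,339),10,white,.128))
a=loc(c,*f(306,289),6,orange,.130);b=loc(c,*f(337,388),6,orange,.130);print(a,b)
d=a[0]-b[0];print('mid',(a[0]+b[0])/2,'ang',np.degrees(np.arctan2(d[1],d[0])),np.hypot(*d))
s=loc(c,*f(107,428),8,red,.065);print('stem',s)
c=np.load('pics/s3.png.npz');c={k:c[k] for k in c}
crop(c,230,160,340,260,6,'z6.png')
"
```

```text
plat (array([0.5514, 0.0589]), array([0.5514, 0.0589]), array([12.9, 13.5]), np.float64(141.2))
(array([0.5784, 0.0671]), array([0.5784, 0.067 ]), array([2.4, 6.4]), np.float64(12.6)) (array([0.5245, 0.0508]), array([0.5245, 0.0508]), array([4.4, 8.5]), np.float64(29.9))
mid [0.55145 0.05895] ang 16.825939916874606 0.056310744978201155
stem (array([0.5122, 0.1886]), array([0.5122, 0.1886]), array([5.4, 5.9]), np.float64(26.8))
```

View pics/z6.png

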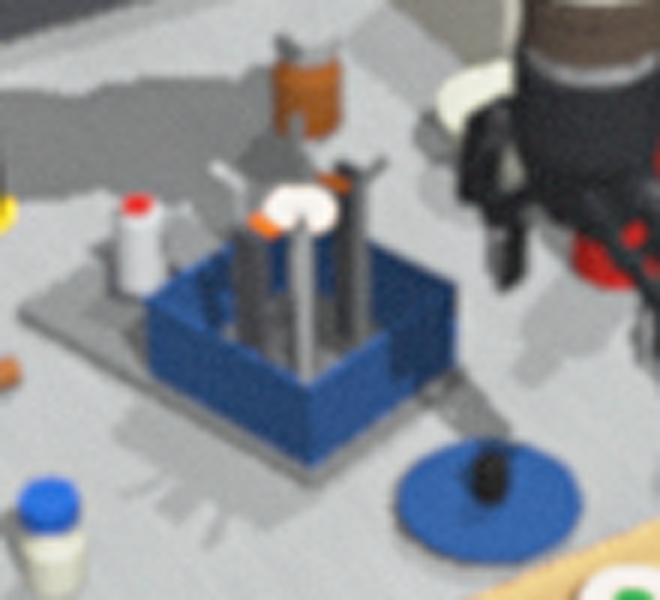

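>>> move_arm --moves '[[[0.005,-0.064,-0.01,0,0,0,-1],[0.004,-0.06,-0.05,0,0,0,-1],[0,0,-0.06,0,0,0,-1],[0,0,-0.06,0,0,0,-1],[0,0,-0.04,0,0,0,-1],[0,0,0,0,0,0,-1]]]'

```text
clock: 8.88
eef_pos: [0.5852, -0.2304, 0.0665]
tool_rot: [-0.138, 0.99, -0.002, 0.005]
ft_force: [-0.9, 0.6, -1.1]
grip_width: 0.0853
```

```bash
python3 -c "
from h import *
st([.5848,-.225,.024],106.8)"
```

```text
t 8.88 p [ 0.5852 -0.2304  0.0665] jaw 105.87 tz [ 0.0113 -0.0021 -0.9999] F [-0.9  0.6 -1.1] w 0.0853 q [-0.38  0.6   0.09  1.04  0.   -0.65]
units [-0.0008  0.0109 -0.085 ]
tilt fix units [0.004  0.0217] zrot 0.0311
```

>>> move_arm --moves '[[[-0.001,0.011,-0.02,0.004,0.022,0.03,-1],[0,0,-0.03,0,0,0,-1],[0,0,-0.026,0,0,0,-1],[0,0,-0.005,0,0,0,-1],[0,0,0,0,0,0,-1]]]'

```text
clock: 9.3
eef_pos: [0.5859, -0.2216, 0.0261]
tool_rot: [-0.149, 0.989, 0.001, -0.001]
ft_force: [-0.1, -0.2, 0.4]
grip_width: 0.0855
```

```bash
python3 -c "
from h import *
st([.5848,-.225,.024],106.8)"
```

```text
t 9.3 p [ 0.5859 -0.2216  0.0261] jaw 107.09 tz [-0.0015  0.0015 -1.    ] F [-0.1 -0.2  0.4] w 0.0855 q [-0.36  0.65  0.05  0.98  0.   -0.66]
units [-0.0022 -0.0068 -0.0041]
tilt fix units [-0.0028 -0.0028] zrot -0.0098
```

Good; close on the green pot.

>>> move_arm --moves '[[[-0.002,-0.006,-0.002,0,0,0,1],[0,0,0.001,0,0,0,1],[0,0,0.001,0,0,0,1],[0,0,0.001,0,0,0,1],[0,0,0.001,0,0,0,1],[0,0,0.001,0,0,0,1]]]'

```text
clock: 9.8
eef_pos: [0.5885, -0.2249, 0.0338]
tool_rot: [-0.15, 0.989, -0.001, 0.003]
ft_force: [0.2, -0.7, -0.5]
grip_width: 0.054
```

```bash
python3 -c "
from h import *
st([.5848,-.225,.024],106.8)"
```

```text
t 9.8 p [ 0.5885 -0.2249  0.0338] jaw 107.22 tz [ 0.0063 -0.0012 -1.    ] F [ 0.2 -0.7 -0.5] w 0.054 q [-0.37  0.64  0.06  0.98  0.   -0.67]
units [-0.0074 -0.0003 -0.0197]
tilt fix units [0.0024 0.0121] zrot -0.014
```

>>> move_arm --moves '[[[0,0,0.03,0,0.012,0,1],[0,0,0.07,0,0,0,1],[0,0,0.08,0,0,0,1],[0,0,0.08,0,0,0,1],[0,0,0.08,0,0,0,1],[0,0,0.05,0,0,0,1],[-0.008,0.07,0,0,0,0,1],[-0.008,0.07,0,0,0,0,1]]]'

```text
clock: 10.47
eef_pos: [0.5757, -0.1584, 0.2359]
tool_rot: [-0.144, 0.99, -0.0, -0.002]
ft_force: [1.0, 0.5, -2.2]
grip_width: 0.0535
```

>>> move_arm --moves '[[[-0.008,0.07,0,0,0,0,1],[-0.008,0.07,0,0,0,0,1],[-0.008,0.07,0,0,0,0,1],[-0.008,0.07,0,0,0,0,1],[-0.008,0.07,0,0,0,0,1],[-0.006,0.05,0,0,0,0,1],[0,0.02,0,0,0,0,1],[0,0,0,0,0,0,1]]]'

```text
clock: 11.13
eef_pos: [0.55, 0.0644, 0.2412]
tool_rot: [-0.145, 0.989, -0.0, 0.003]
ft_force: [0.4, -0.4, -0.2]
grip_width: 0.0539
```

```bash
python3 -c "
from h import *
st([.5515,.0589,.20],106.8)
c=shot('side','s4.png');crop(c,220,110,340,230,5,'z7.png')
st([.5515,.0589,.20],106.8)
W=world(c)
"
```

```text
t 11.13 p [0.55   0.0644 0.2412] jaw 106.72 tz [ 0.0063 -0.     -1.    ] F [ 0.4 -0.4 -0.2] w 0.0539 q [ 0.12  0.34  0.14  1.36 -0.   -0.17]
units [ 0.003  -0.011  -0.0825]
tilt fix units [0.    0.012] zrot 0.0027
t 11.18 p [0.5501 0.0635 0.2413] jaw 106.66 tz [ 6.3e-03 -3.0e-04 -1.0e+00] F [ 0.1 -0.3  0.2] w 0.0534 q [ 0.12  0.34  0.14  1.36 -0.   -0.18]
units [ 0.0027 -0.0091 -0.0825]
tilt fix units [0.0006 0.0119] zrot 0.0045
```

View pics/z7.png

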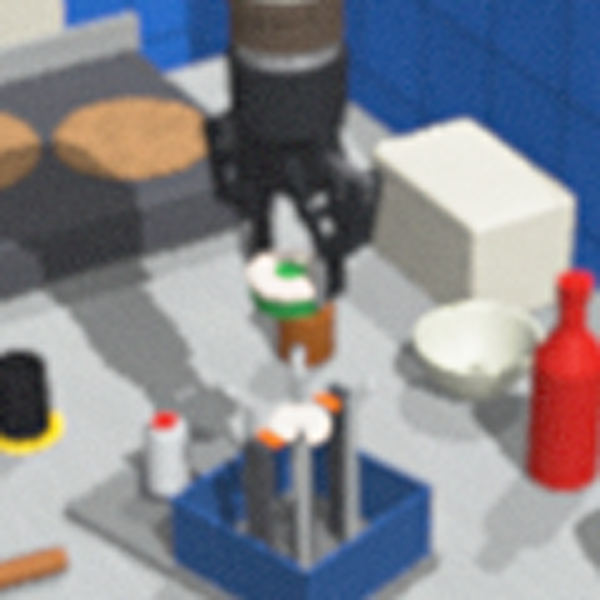

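```bash
python3 -c "
from h import *
c=np.load('pics/s4.png.npz');c={k:c[k] for k in c};W=world(c)
crop(c,255,150,305,190,14,'z8.png')
hsv=cv2.cvtColor(c['pixels'],cv2.COLOR_RGB2HSV).astype(int)
sub=np.zeros(hsv.shape[:2],bool);sub[155:176,265:286]=1
m=white(hsv[...,0],hsv[...,1],hsv[...,2])&sub&(W[...,2]>.2)&(W[...,2]<.28)
P=W[m];P=P[abs(P[:,2]-np.median(P[:,2]))<.02];print(len(P),P.mean(0),P.min(0),P.max(0))
ce=P.mean(0);u,s,v=np.linalg.svd(P-ce);print(v[2])
print(loc(c,220+290/5,110+270/5,5,green,.24))
print('platform depth z', W[195,280])
"
```

```text
98 [0.54142528 0.05989285 0.24491723] [0.52201452 0.03099729 0.23865261] [0.57051585 0.09160103 0.24878187]
[-0.02849652 -0.00392354  0.99958619]
(array([0.5553, 0.0717]), array([0.5552, 0.0718]), array([2.4, 4.9]), np.float64(10.5))
platform depth z [0.53191054 0.01862986 0.15477751]
```

View pics/z8.png

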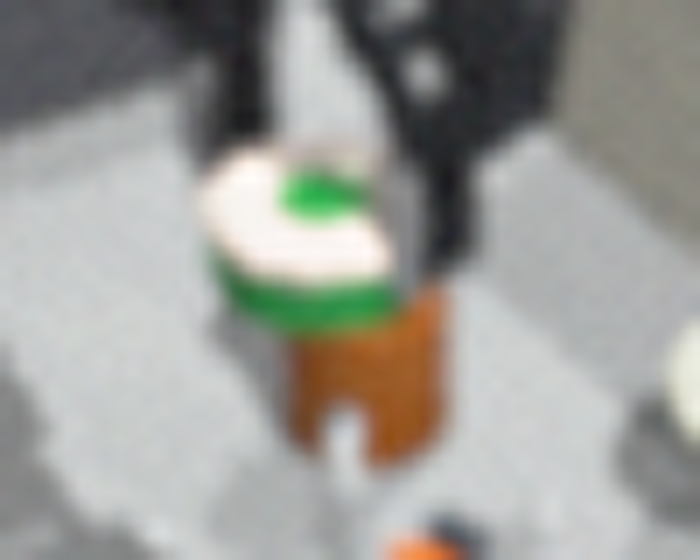

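>>> move_arm --moves '[[[0.003,-0.009,-0.02,0,0.012,0.005,1],[0,0,-0.03,0,0,0,1],[0,0,-0.03,0,0,0,1],[0,0,-0.025,0,0,0,1],[0,0,-0.01,0,0,0,1],[0,0,-0.003,0,0,0,1]]]'

```text
clock: 11.68
eef_pos: [0.5537, 0.0481, 0.1779]
tool_rot: [-0.141, 0.99, -0.002, -0.0]
ft_force: [-0.1, -0.7, -1.1]
grip_width: 0.0539
```

```bash
python3 -c "
from h import *
st([.5515,.0589,.164],106.8)
c=shot('side','s5.png');crop(c,250,160,310,210,11,'z9.png')
"
```

```text
t 11.68 p [0.5537 0.0481 0.1779] jaw 106.19 tz [ 5.0e-04 -4.4e-03 -1.0e+00] F [-0.1 -0.7 -1.1] w 0.0539 q [ 0.09  0.38  0.04  1.22 -0.   -0.19]
units [-0.0044  0.0217 -0.0278]
tilt fix units [0.0084 0.001 ] zrot 0.0204
```

View pics/z9.png

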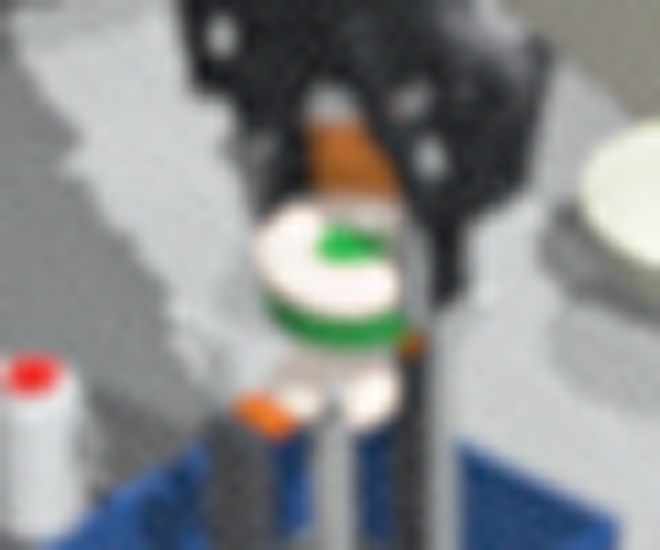

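>>> move_arm --moves '[[[-0.002,0.01,0.01,0.008,0,0.02,1],[-0.001,0.006,0,0,0,0,1],[0,0,0,0,0,0,1],[0,0,0,0,0,0,1]]]'

```text
clock: 12.07
eef_pos: [0.5533, 0.0545, 0.1848]
tool_rot: [-0.145, 0.989, -0.0, 0.001]
ft_force: [-0.8, -0.4, -0.6]
grip_width: 0.0534
```

```bash
python3 -c "
from h import *
st([.5515,.0589,.164],106.8)
"
```

```text
t 12.07 p [0.5533 0.0545 0.1848] jaw 106.65 tz [ 2.3e-03  1.0e-04 -1.0e+00] F [-0.8 -0.4 -0.6] w 0.0534 q [ 0.1   0.38  0.05  1.24 -0.   -0.19]
units [-0.0036  0.0088 -0.0417]
tilt fix units [-0.0001  0.0045] zrot 0.0051
```

>>> move_arm --moves '[[[-0.004,0.008,0,0,0.004,0.005,1],[0,0.001,0,0,0,0,1],[0,0,-0.015,0,0,0,1],[0,0,-0.015,0,0,0,1],[0,0,-0.008,0,0,0,1],[0,0,0,0,0,0,1]]]'

```text
clock: 12.57
eef_pos: [0.552, 0.0607, 0.166]
tool_rot: [-0.147, 0.989, -0.0, 0.002]
ft_force: [0.1, -0.8, -1.3]
grip_width: 0.0535
```

```bash
python3 -c "
from h import *
st([.5515,.0589,.164],106.8)
c=shot('side','s6.png');crop(c,250,160,310,210,11,'z10.png')
"
```

```text
t 12.57 p [0.552  0.0607 0.166 ] jaw 106.94 tz [ 4.4e-03  5.0e-04 -1.0e+00] F [ 0.1 -0.8 -1.3] w 0.0535 q [ 0.11  0.39  0.01  1.19  0.   -0.19]
units [-0.001  -0.0037 -0.004 ]
tilt fix units [-0.001   0.0084] zrot -0.0046
```

View pics/z10.png

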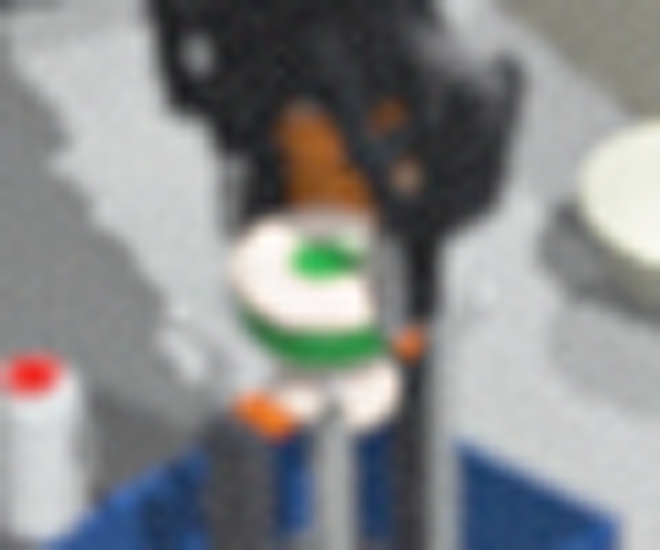

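```bash
python3 -c "
from h import *
c=np.load('pics/s6.png.npz');c={k:c[k] for k in c}
for p in ([.5515,.0589,.166],[.552,.0607,.166],[.552,.0607,.160],[.5515,.0589,.130]): print((proj(c,p)-[250,160]+.5)*11)
"
```

```text
[323.16292606 275.59669366]
[321.58724927 272.29511894]
[321.95400993 288.64249171]
[325.31868724 372.60285768]
```

>>> move_arm --moves '[[[-0.001,-0.004,0,0,0.008,0,1],[0,0,-0.006,0,0,0,1],[0,0,-0.006,0,0,0,1],[0,0,-0.006,0,0,0,1],[0,0,-0.003,0,0,0,1]]]'

```text
clock: 13.03
eef_pos: [0.5517, 0.0582, 0.1549]
tool_rot: [-0.147, 0.989, 0.0, 0.0]
ft_force: [0.3, -0.2, -0.5]
grip_width: 0.0537
```

```bash
python3 -c "
from h import *
st([.5515,.0589,.15],106.8)
c=shot('side','s7.png');crop(c,250,160,310,210,11,'z11.png')
"
```

```text
t 13.03 p [0.5517 0.0582 0.1549] jaw 106.91 tz [ 0.e+00  4.e-04 -1.e+00] F [ 0.3 -0.2 -0.5] w 0.0537 q [ 0.1   0.4  -0.    1.17  0.   -0.19]
units [-0.0005  0.0014 -0.0097]
tilt fix units [-0.0009  0.    ] zrot -0.0035
```

View pics/z11.png

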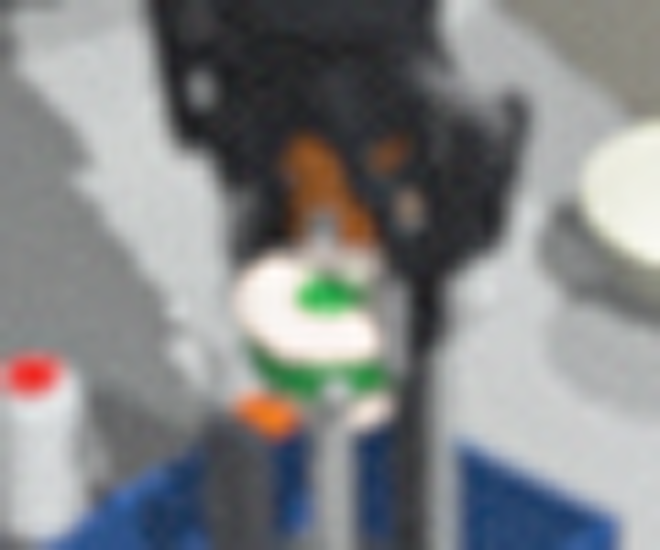

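>>> move_arm --moves '[[[0,0.001,-0.005,0,0,0,1],[0,0,-0.005,0,0,0,1],[0,0,-0.006,0,0,0,1],[0,0,-0.006,0,0,0,1],[0,0,-0.006,0,0,0,1]]]'

```text
clock: 13.5
eef_pos: [0.553, 0.0589, 0.1421]
tool_rot: [-0.147, 0.989, 0.0, 0.002]
ft_force: [-1.5, 0.1, 6.5]
grip_width: 0.0534
```

```bash
python3 -c "
from h import *
st([.5515,.0589,.11],106.8)
c=shot('side','s8.png');crop(c,250,160,310,210,11,'z12.png')
"
```

```text
t 13.5 p [0.553  0.0589 0.1421] jaw 106.91 tz [ 4.1e-03  9.0e-04 -1.0e+00] F [-1.5  0.1  6.5] w 0.0534 q [ 0.11  0.41 -0.03  1.13  0.   -0.19]
units [-0.0031 -0.     -0.0642]
tilt fix units [-0.0018  0.0079] zrot -0.0035
```

View pics/z12.png

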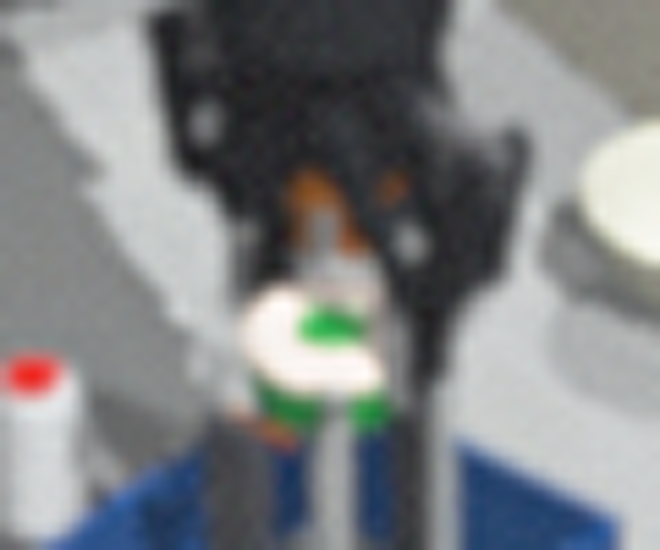

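>>> move_arm --moves '[[[-0.003,0,-0.01,0,0.008,0,1],[0,0,-0.01,0,0,0,1],[0,0,-0.01,0,0,0,1],[0,0,-0.01,0,0,0,1],[0,0,-0.01,0,0,0,1],[0,0,-0.008,0,0,0,1]]]'

```text
clock: 14.05
eef_pos: [0.5536, 0.059, 0.1141]
tool_rot: [-0.147, 0.989, 0.0, 0.003]
ft_force: [-0.8, 0.1, 2.7]
grip_width: 0.0535
```

```bash
python3 -c "
from h import *
st([.5515,.0589,.111],106.8)
"
```

```text
t 14.05 p [0.5536 0.059  0.1141] jaw 106.91 tz [ 0.0069  0.0013 -1.    ] F [-0.8  0.1  2.7] w 0.0535 q [ 0.11  0.43 -0.07  1.06  0.   -0.19]
units [-0.0042 -0.0002 -0.0062]
tilt fix units [-0.0025  0.0131] zrot -0.0036
```

>>> move_arm --moves '[[[-0.002,0,-0.007,0,0.01,0,1],[0,0,-0.002,0,0,0,1],[0,0,-0.001,0,0,0,1],[0,0,0,0,0,0,1],[0,0,0,0,0,0,1]]]'

```text
clock: 14.47
eef_pos: [0.5534, 0.059, 0.1073]
tool_rot: [-0.147, 0.989, 0.0, 0.001]
ft_force: [-0.4, -0.4, 3.6]
grip_width: 0.0538
```

```bash
python3 -c "
from h import *
st([.5515,.0589,.111],106.8)
c=shot('side','s9.png');crop(c,250,160,310,210,11,'z13.png')
"
```

```text
t 14.47 p [0.5534 0.059  0.1073] jaw 106.91 tz [ 0.0019  0.0012 -1.    ] F [-0.4 -0.4  3.6] w 0.0538 q [ 0.11  0.44 -0.07  1.05  0.   -0.19]
units [-0.0038 -0.0003  0.0074]
tilt fix units [-0.0022  0.0036] zrot -0.0036
```

View pics/z13.png

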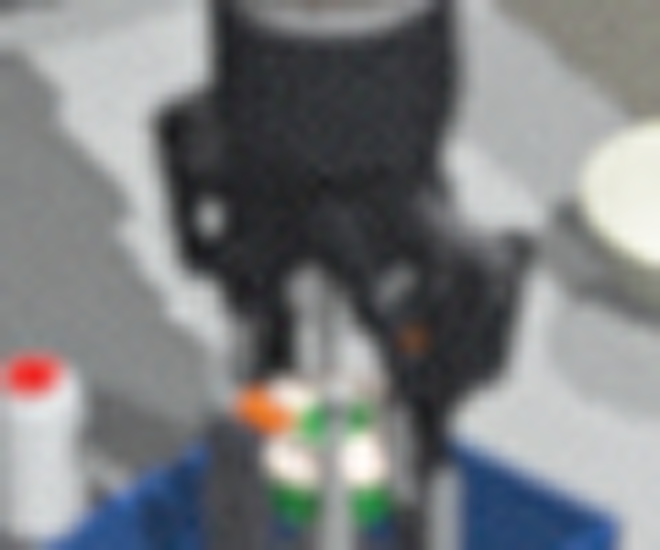

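>>> move_arm --moves '[[[0,0,0,0,0,0,1],[0,0,0.001,0,0,0,1],[0,0,0.001,0,0,0,0],[0,0,0.001,0,0,0,-1],[0,0,0.001,0,0,0,-1],[0,0,0.001,0,0,0,-1],[0,0,0.001,0,0,0,-1],[0,0,0.001,0,0,0,-1]]]'

```text
clock: 15.18
eef_pos: [0.5514, 0.0589, 0.1092]
tool_rot: [-0.147, 0.989, 0.001, -0.001]
ft_force: [-0.1, -0.2, 0.2]
grip_width: 0.0857
```

>>> move_arm --moves '[[[0,0,0.01,0,0,0,-1],[0,0,0.04,0,0,0,-1],[0,0,0.06,0,0,0,-1],[0,0,0.06,0,0,0,-1],[0,0,0.06,0,0,0,-1],[0,0,0.03,0,0,0,-1],[0,-0.06,0,0,0,0,-1],[0,-0.08,0,0,0,0,-1]]]'

```text
clock: 15.85
eef_pos: [0.5479, -0.0066, 0.2451]
tool_rot: [-0.153, 0.988, 0.002, -0.004]
ft_force: [1.3, -0.9, -0.4]
grip_width: 0.0854
```

>>> move_arm --moves '[[[0,-0.08,0,0,0,0,-1],[0,-0.08,0,0,0,0,-1],[0.005,-0.08,0,0,0,0,-1],[0.01,-0.08,0,0,0,0,-1],[0.01,-0.08,0,0,0,0,-1],[0.01,-0.08,0,0,0,0,-1],[0,-0.02,0,0,0,0,-1],[0,0,0,0,0,0,-1]]]'

```text
clock: 16.52
eef_pos: [0.5639, -0.2726, 0.2501]
tool_rot: [-0.151, 0.988, -0.0, -0.0]
ft_force: [0.7, -0.1, -0.8]
grip_width: 0.0854
```

```bash
python3 -c "
from h import *
st([.5852,-.3593,.15],106.8)
c=shot('top','t3.png');crop(c,180,140,340,260,5,'z14.png')
c=shot('side','s10.png');crop(c,230,160,340,260,6,'z15.png')
"
```

```text
t 16.52 p [ 0.5639 -0.2726  0.2501] jaw 107.41 tz [-8.e-04 -9.e-04 -1.e+00] F [ 0.7 -0.1 -0.8] w 0.0854 q [-0.45  0.5   0.4   1.47 -0.   -0.75]
units [ 0.0427 -0.1733 -0.2001]
tilt fix units [ 0.0018 -0.0015] zrot -0.0204
```

View pics/z14.png

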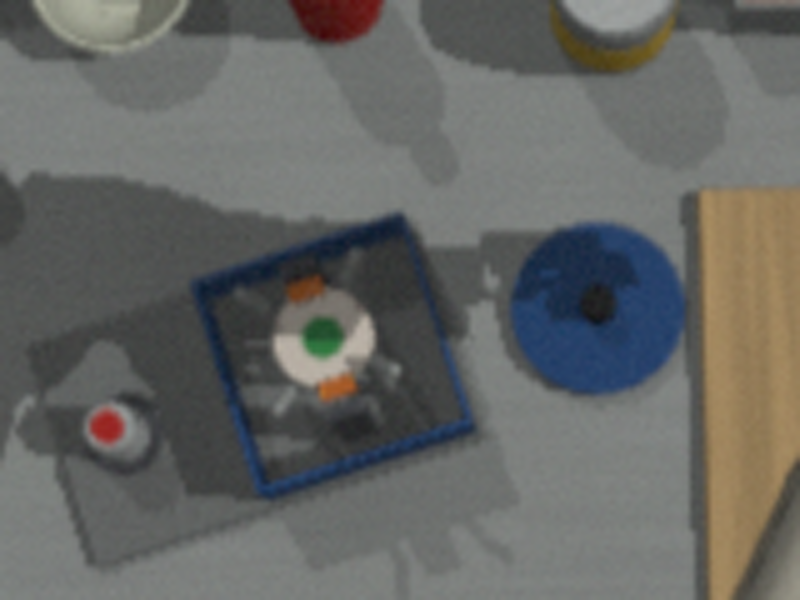

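View pics/z15.png

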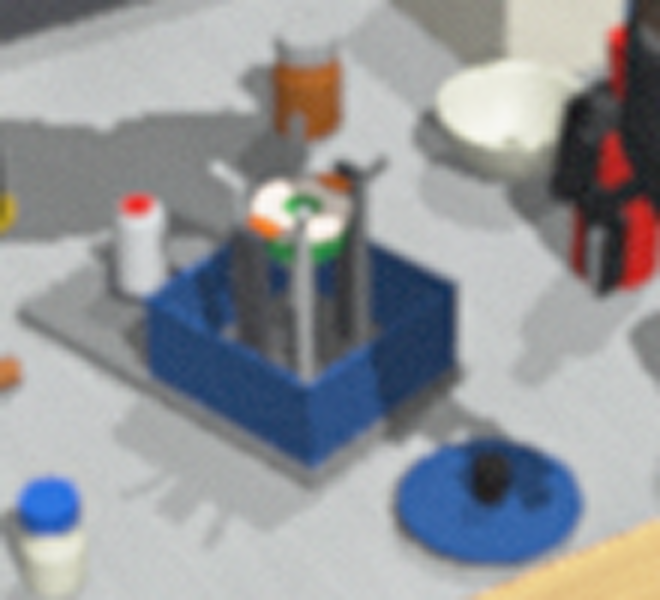

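The green pot is held: both orange flaps at (306,288) and (337,387) lie over its white lid. I re-measure the other pots next.

```bash
python3 -c "
from h import *
c=np.load('pics/s10.png.npz');c={k:c[k] for k in c}
for n,p,f in(('r',[.5852,-.359,.034],red),('o',[.4495,-.337,.034],orange)):
    u=proj(c,p); print(n,u,loc(c,*u,12,f,.034),loc(c,*u,14,white,.034))
c=np.load('pics/t3.png.npz');c={k:c[k] for k in c}
for n,p,f in(('r',[.5852,-.359,.034],red),('o',[.4495,-.337,.034],orange)):
  try:
    u=proj(c,p); print(n,u,loc(c,*u,12,f,.034))
  except Exception as e: print(e)
"
```

```text
r [361.87508052 286.51550304] (array([ 0.5621, -0.3877]), array([ 0.5924, -0.3495]), array([22.4, 27. ]), np.float64(24.8)) (array([ 0.5842, -0.3621]), array([ 0.5845, -0.3618]), array([15. , 19.9]), np.float64(204.4))
o [319.2656524  300.05958858] (array([ 0.4273, -0.364 ]), array([ 0.4529, -0.3404]), array([19.5, 23.8]), np.float64(33.8)) (array([ 0.4488, -0.3401]), array([ 0.4491, -0.3397]), array([16. , 20.4]), np.float64(221.6))
attempt to get argmax of an empty sequence
attempt to get argmax of an empty sequence
```

View pics/s10.png

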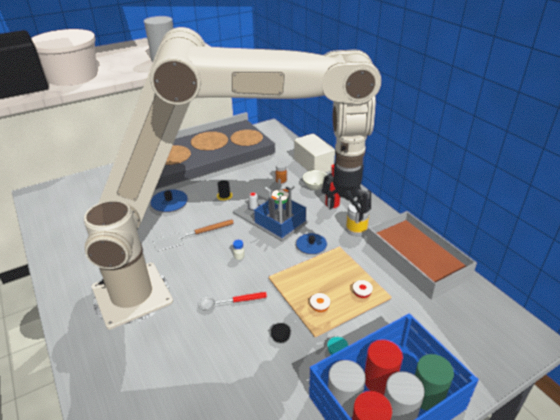

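>>> move_arm --moves '[[[0.012,-0.05,-0.03,0,0,0,-1],[0.012,-0.05,-0.06,0,0,0,-1],[0.01,-0.04,-0.07,0,0,0,-1],[0,0,-0.07,0,0,0,-1],[0,0,-0.06,0,0,0,-1],[0,0,-0.05,0,0,0,-1],[0,0,-0.02,0,0,0,-1],[0,0,0,0,0,0,-1]]]'

```text
clock: 17.28
eef_pos: [0.586, -0.3235, 0.0708]
tool_rot: [-0.164, 0.986, -0.0, 0.004]
ft_force: [-0.3, 0.6, 0.2]
grip_width: 0.0854
```

```bash
python3 -c "
from h import *
st([.5855,-.359,.026],106.8)
"
```

```text
t 17.28 p [ 0.586  -0.3235  0.0708] jaw 108.86 tz [ 0.0083  0.0012 -1.    ] F [-0.3  0.6  0.2] w 0.0854 q [-0.51  0.68  0.24  1.12  0.01 -0.84]
units [-0.0009 -0.071  -0.0897]
tilt fix units [-0.0022  0.0158] zrot -0.0688
```

>>> move_arm --moves '[[[0,-0.035,0,0,0.015,-0.06,-1],[0,-0.025,0,0,0,0,-1],[0,0,0,0,0,0,-1],[0,0,0,0,0,0,-1]]]'

```text
clock: 17.62
eef_pos: [0.5892, -0.3489, 0.0759]
tool_rot: [-0.153, 0.988, 0.0, 0.002]
ft_force: [0.1, -0.1, -0.0]
grip_width: 0.0855
```

```bash
python3 -c "
from h import *
st([.5855,-.359,.026],106.8)
"
```

```text
t 17.62 p [ 0.5892 -0.3489  0.0759] jaw 107.55 tz [ 0.0035  0.0011 -1.    ] F [ 0.1 -0.1 -0. ] w 0.0855 q [-0.54  0.71  0.3   1.17  0.   -0.84]
units [-0.0074 -0.0202 -0.0997]
tilt fix units [-0.002   0.0067] zrot -0.0249
```

>>> move_arm --moves '[[[-0.007,-0.02,-0.02,0,0.006,-0.02,-1],[0,0,-0.03,0,0,0,-1],[0,0,-0.03,0,0,0,-1],[0,0,-0.012,0,0,0,-1],[0,0,-0.003,0,0,0,-1],[0,0,0,0,0,0,-1]]]'

```text
clock: 18.12
eef_pos: [0.5884, -0.3617, 0.0327]
tool_rot: [-0.147, 0.989, -0.003, 0.005]
ft_force: [0.7, -0.5, -0.7]
grip_width: 0.0852
```

```bash
python3 -c "
from h import *
st([.5855,-.359,.026],106.8)
"
```

```text
t 18.12 p [ 0.5884 -0.3617  0.0327] jaw 106.94 tz [ 0.0107 -0.0053 -0.9999] F [ 0.7 -0.5 -0.7] w 0.0852 q [-0.55  0.75  0.26  1.07  0.   -0.85]
units [-0.0059  0.0054 -0.0135]
tilt fix units [0.01   0.0205] zrot -0.0047
```

>>> move_arm --moves '[[[-0.006,0.004,-0.01,0.01,0.02,0,-1],[0,0,-0.002,0,0,0,-1],[0,0,0,0,0,0,0],[0,0,0,0,0,0,1],[0,0,0,0,0,0,1],[0,0,0,0,0,0,1],[0,0,0,0,0,0,1]]]'

```text
clock: 18.7
eef_pos: [0.5871, -0.3606, 0.0305]
tool_rot: [-0.147, 0.989, -0.002, 0.002]
ft_force: [-0.2, 0.3, -1.0]
grip_width: 0.0537
```

```bash
python3 -c "
from h import *
st([.5855,-.359,.026],106.8)
"
```

```text
t 18.7 p [ 0.5871 -0.3606  0.0305] jaw 106.96 tz [ 0.0042 -0.0027 -1.    ] F [-0.2  0.3 -1. ] w 0.0537 q [-0.55  0.75  0.27  1.08 -0.   -0.85]
units [-0.0032  0.0033 -0.009 ]
tilt fix units [0.0051 0.008 ] zrot -0.0053
```

>>> move_arm --moves '[[[0,0,0.03,0.005,0.008,0,1],[0,0,0.07,0,0,0,1],[0,0,0.08,0,0,0,1],[0,0,0.08,0,0,0,1],[0,0,0.08,0,0,0,1],[0,0.02,0.05,0,0,0,1],[-0.006,0.07,0,0,0,0,1],[-0.006,0.07,0,0,0,0,1]]]'

```text
clock: 19.37
eef_pos: [0.5755, -0.2825, 0.2281]
tool_rot: [-0.143, 0.99, 0.002, -0.003]
ft_force: [-0.6, 0.3, -1.2]
grip_width: 0.0535
```

>>> move_arm --moves '[[[-0.006,0.07,0,0,0,0,1],[-0.006,0.07,0,0,0,0,1],[-0.006,0.07,0,0,0,0,1],[-0.006,0.07,0,0,0,0,1],[-0.006,0.07,0,0,0,0,1],[-0.006,0.07,0,0,0,0,1],[-0.006,0.07,0,0,0,0,1],[-0.006,0.07,0,0,0,0,1]]]'

```text
clock: 20.03
eef_pos: [0.5486, 0.0078, 0.2313]
tool_rot: [-0.14, 0.99, 0.0, 0.0]
ft_force: [0.5, 0.3, -0.8]
grip_width: 0.0534
```

```bash
python3 -c "
from h import *
st([.5515,.0589,.2],106.8)
"
```

```text
t 20.03 p [0.5486 0.0078 0.2313] jaw 106.08 tz [ 9.e-04  9.e-04 -1.e+00] F [ 0.5  0.3 -0.8] w 0.0534 q [ 0.01  0.34  0.11  1.34  0.   -0.27]
units [ 0.0057  0.1022 -0.0627]
tilt fix units [-0.0017  0.0016] zrot 0.0241
```

>>> move_arm --moves '[[[0.003,0.045,0,0,0,0.024,1],[0.002,0.02,0,0,0,0,1],[0,0.01,0,0,0,0,1],[0,0,0,0,0,0,1],[0,0,0,0,0,0,1]]]'

```text
clock: 20.45
eef_pos: [0.5494, 0.0536, 0.2316]
tool_rot: [-0.151, 0.989, 0.001, 0.0]
ft_force: [0.6, 1.2, -0.6]
grip_width: 0.0538
```

```bash
python3 -c "
from h import *
st([.5515,.0589,.18],106.8)
"
```

```text
t 20.45 p [0.5494 0.0536 0.2316] jaw 107.39 tz [ 4.0e-04  1.9e-03 -1.0e+00] F [ 0.6  1.2 -0.6] w 0.0538 q [ 0.1   0.35  0.12  1.35  0.   -0.21]
units [ 0.0043  0.0106 -0.1032]
tilt fix units [-0.0036  0.0008] zrot -0.0196
```

>>> move_arm --moves '[[[0.004,0.01,-0.01,-0.003,0,-0.018,1],[0,0,-0.025,0,0,0,1],[0,0,-0.03,0,0,0,1],[0,0,-0.02,0,0,0,1],[0,0,-0.005,0,0,0,1]]]'

```text
clock: 20.87
eef_pos: [0.5538, 0.0526, 0.185]
tool_rot: [-0.14, 0.99, -0.001, 0.002]
ft_force: [-0.2, 0.1, -1.7]
grip_width: 0.0538
```

```bash
python3 -c "
from h import *
st([.5515,.0589,.165],106.8)
c=shot('side','s11.png');crop(c,250,160,310,210,11,'z16.png')
"
```

```text
t 20.87 p [0.5538 0.0526 0.185 ] jaw 106.07 tz [ 0.0042 -0.0012 -1.    ] F [-0.2  0.1 -1.7] w 0.0538 q [ 0.1   0.38  0.05  1.23 -0.   -0.19]
units [-0.0046  0.0126 -0.04  ]
tilt fix units [0.0023 0.008 ] zrot 0.0242
```

View pics/z16.png

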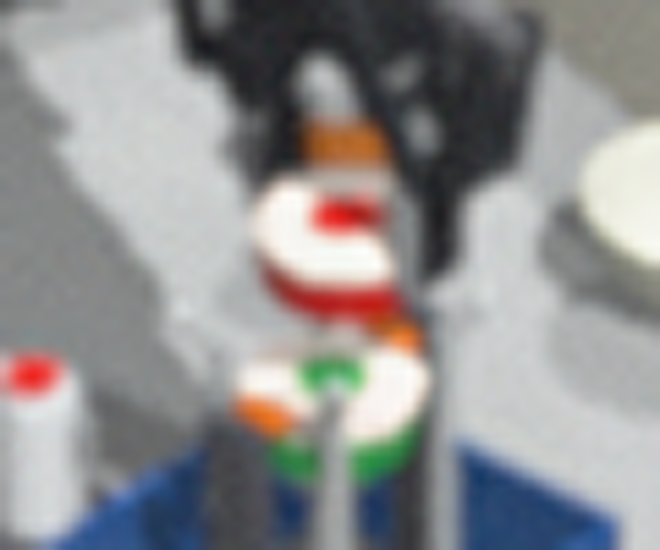

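>>> move_arm --moves '[[[-0.004,0.012,0,0.002,0.008,0.024,1],[0,0.003,0,0,0,0,1],[0,0,-0.01,0,0,0,1],[0,0,-0.01,0,0,0,1],[0,0,0,0,0,0,1]]]'

```text
clock: 21.33
eef_pos: [0.5531, 0.0589, 0.1758]
tool_rot: [-0.145, 0.989, -0.0, 0.001]
ft_force: [-0.2, -0.3, -0.3]
grip_width: 0.0533
```

```bash
python3 -c "
from h import *
st([.5515,.0589,.165],106.8)
"
```

```text
t 21.33 p [0.5531 0.0589 0.1758] jaw 106.63 tz [ 2.e-03 -1.e-04 -1.e+00] F [-0.2 -0.3 -0.3] w 0.0533 q [ 0.11  0.39  0.03  1.22 -0.   -0.18]
units [-0.0032 -0.     -0.0216]
tilt fix units [0.0002 0.0038] zrot 0.0058
```

>>> move_arm --moves '[[[-0.003,0,-0.006,0,0.004,0.005,1],[0,0,-0.008,0,0,0,1],[0,0,-0.008,0,0,0,1],[0,0,-0.008,0,0,0,1],[0,0,-0.008,0,0,0,1],[0,0,-0.008,0,0,0,1],[0,0,-0.008,0,0,0,1],[0,0,-0.008,0,0,0,1]]]'

```text
clock: 22.0
eef_pos: [0.5523, 0.0592, 0.1445]
tool_rot: [-0.146, 0.989, -0.0, 0.002]
ft_force: [-3.0, -0.1, 9.1]
grip_width: 0.0533
```

```bash
python3 -c "
from h import *
st([.5515,.0589,.112],106.8)
c=shot('side','s12.png');crop(c,250,160,310,210,11,'z17.png')
"
```

```text
t 22.0 p [0.5523 0.0592 0.1445] jaw 106.82 tz [ 3.4e-03  2.0e-04 -1.0e+00] F [-3.  -0.1  9.1] w 0.0533 q [ 0.11  0.41 -0.02  1.14 -0.   -0.19]
units [-0.0015 -0.0006 -0.0651]
tilt fix units [-0.0003  0.0064] zrot -0.0005
```

View pics/z17.png

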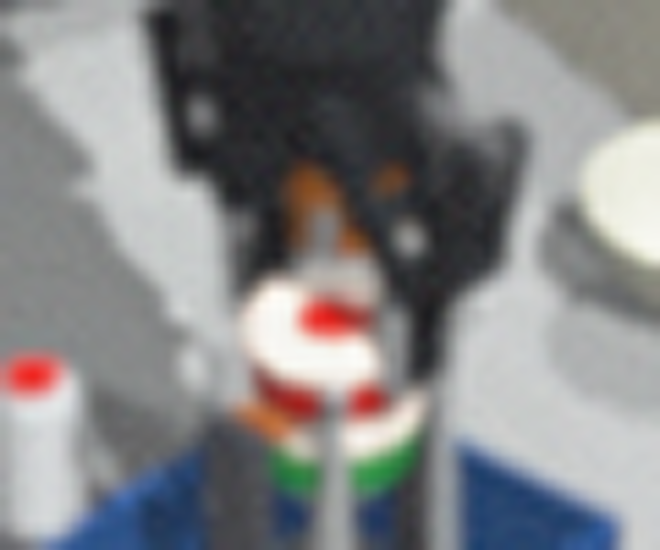

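>>> move_arm --moves '[[[-0.002,0,-0.01,0,0.006,0,1],[0,0,-0.01,0,0,0,1],[0,0,-0.01,0,0,0,1],[0,0,-0.01,0,0,0,1],[0,0,-0.01,0,0,0,1],[0,0,-0.01,0,0,0,1]]]'

```text
clock: 22.55
eef_pos: [0.5527, 0.0593, 0.1165]
tool_rot: [-0.146, 0.989, -0.0, 0.003]
ft_force: [-2.1, 0.5, 4.4]
grip_width: 0.0537
```

```bash
python3 -c "
from h import *
st([.5515,.0589,.112],106.8)
"
```

```text
t 22.55 p [0.5527 0.0593 0.1165] jaw 106.81 tz [ 6.9e-03  7.0e-04 -1.0e+00] F [-2.1  0.5  4.4] w 0.0537 q [ 0.11  0.43 -0.07  1.07  0.   -0.19]
units [-0.0025 -0.0008 -0.009 ]
tilt fix units [-0.0014  0.0131] zrot -0.0003
```

>>> move_arm --moves '[[[-0.002,0,-0.009,0,0.01,0,1],[0,0,-0.003,0,0,0,1],[0,0,-0.001,0,0,0,1],[0,0,-0.001,0,0,0,1],[0,0,0,0,0,0,1],[0,0,0,0,0,0,1]]]'

```text
clock: 23.05
eef_pos: [0.5528, 0.0593, 0.1073]
tool_rot: [-0.146, 0.989, 0.0, 0.001]
ft_force: [-0.8, -0.1, 4.0]
grip_width: 0.0538
```

```bash
python3 -c "
from h import *
st([.5515,.0589,.112],106.8)
c=shot('side','s13.png');crop(c,250,160,310,210,11,'z18.png')
"
```

```text
t 23.05 p [0.5528 0.0593 0.1073] jaw 106.8 tz [ 2.3e-03  5.0e-04 -1.0e+00] F [-0.8 -0.1  4. ] w 0.0538 q [ 0.11  0.44 -0.07  1.05  0.   -0.19]
units [-0.0026 -0.0007  0.0093]
tilt fix units [-0.0009  0.0044] zrot -0.0002
```

View pics/z18.png

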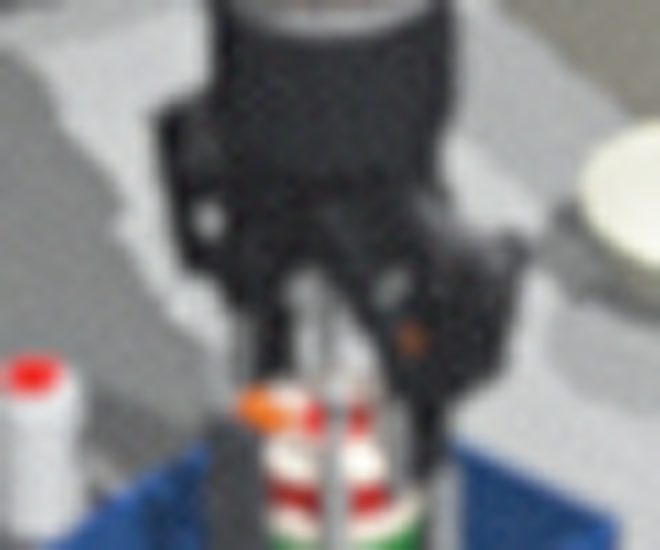

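Flap (262,408) is level over the red pot, so I release and withdraw.

>>> move_arm --moves '[[[0,0,0,0,0,0,1],[0,0,0.001,0,0,0,1],[0,0,0.001,0,0,0,0],[0,0,0.001,0,0,0,-1],[0,0,0.001,0,0,0,-1],[0,0,0.001,0,0,0,-1],[0,0,0.001,0,0,0,-1],[0,0,0.001,0,0,0,-1]]]'

```text
clock: 23.77
eef_pos: [0.5516, 0.0593, 0.1094]
tool_rot: [-0.146, 0.989, 0.0, -0.0]
ft_force: [-0.9, -0.8, 0.6]
grip_width: 0.0856
```

>>> move_arm --moves '[[[0,0,0.01,0,0,0,-1],[0,0,0.04,0,0,0,-1],[0,0,0.06,0,0,0,-1],[0,0,0.06,0,0,0,-1],[0,0,0.06,0,0,0,-1],[0,0,0.03,0,0,0,-1],[0,-0.06,0,0,0,0,-1],[-0.01,-0.08,0,0,0,0,-1]]]'

```text
clock: 24.43
eef_pos: [0.5441, -0.0064, 0.2452]
tool_rot: [-0.152, 0.988, 0.001, -0.002]
ft_force: [0.5, -1.0, -0.9]
grip_width: 0.0853
```

>>> move_arm --moves '[[[-0.02,-0.08,0,0,0,0,-1],[-0.02,-0.08,0,0,0,0,-1],[-0.02,-0.08,0,0,0,0,-1],[-0.02,-0.08,0,0,0,0,-1],[-0.02,-0.08,0,0,0,0,-1],[-0.02,-0.08,0,0,0,0,-1],[-0.01,-0.03,0,0,0,0,-1],[0,0,0,0,0,0,-1]]]'

```text
clock: 25.1
eef_pos: [0.4757, -0.273, 0.2503]
tool_rot: [-0.151, 0.989, -0.002, 0.002]
ft_force: [-1.0, 0.6, 0.2]
grip_width: 0.0855
```

```bash
python3 -c "
from h import *
st([.4495,-.337,.08],106.8)
c=shot('top','t4.png');crop(c,180,140,340,260,5,'z19.png')
c=shot('side','s14.png');crop(c,230,160,340,260,6,'z20.png')
u=proj(c,[.4495,-.337,.034]);print(loc(c,*u,14,white,.034))
print(loc(c,*u,9,orange,.034))
"
```

```text
t 25.1 p [ 0.4757 -0.273   0.2503] jaw 107.34 tz [ 0.0035 -0.0027 -1.    ] F [-1.   0.6  0.2] w 0.0855 q [-0.52  0.33  0.15  1.38 -0.   -0.82]
units [-0.0525 -0.128  -0.3406]
tilt fix units [0.0051 0.0066] zrot -0.018
(array([ 0.4489, -0.3401]), array([ 0.4491, -0.3397]), array([16. , 20.4]), np.float64(223.4))
(array([ 0.4504, -0.338 ]), array([ 0.4504, -0.338 ]), array([4.8, 6.9]), np.float64(28.0))
```

View pics/z19.png

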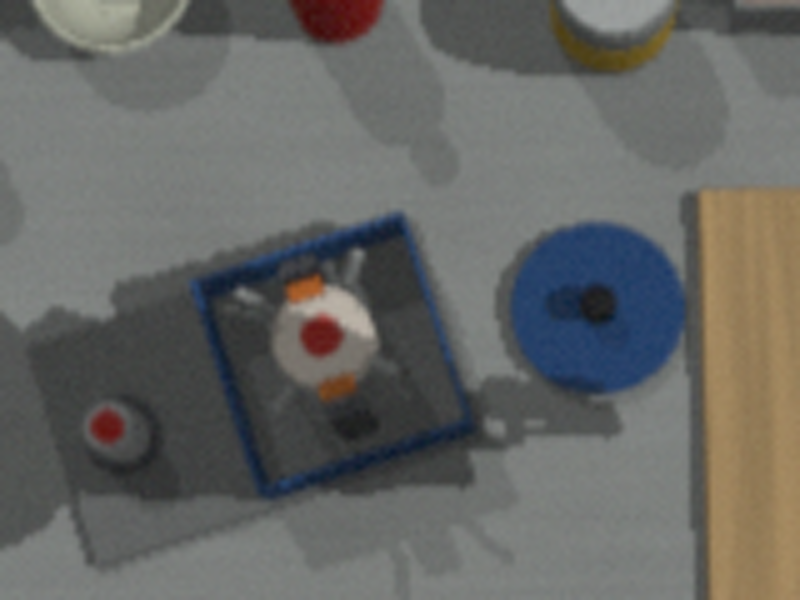

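View pics/s14.png

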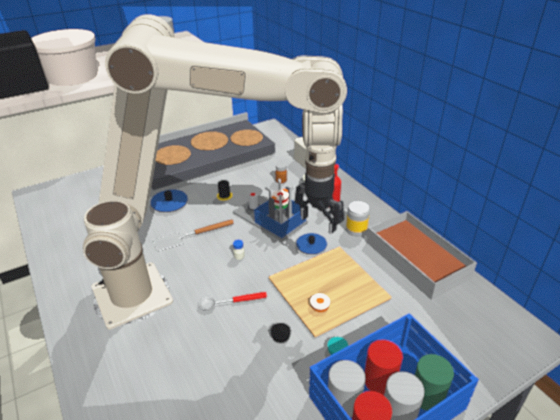

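The red pot is held under both flaps. The orange pot is still at (319,301), and I go for it now.

>>> move_arm --moves '[[[-0.014,-0.035,-0.04,0.005,0.006,-0.018,-1],[-0.016,-0.035,-0.06,0,0,0,-1],[-0.014,-0.035,-0.07,0,0,0,-1],[-0.008,-0.023,-0.07,0,0,0,-1],[0,0,-0.05,0,0,0,-1],[0,0,-0.04,0,0,0,-1],[0,0,0,0,0,0,-1],[0,0,0,0,0,0,-1]]]'

```text
clock: 25.87
eef_pos: [0.4569, -0.3248, 0.0838]
tool_rot: [-0.157, 0.988, -0.0, 0.006]
ft_force: [0.2, 0.8, 0.8]
grip_width: 0.0852
```

```bash
python3 -c "
from h import *
st([.4497,-.337,.027],106.8)
"
```

```text
t 25.87 p [ 0.4569 -0.3248  0.0838] jaw 108.04 tz [ 0.011   0.0014 -0.9999] F [0.2 0.8 0.8] w 0.0852 q [-0.62  0.47 -0.1   1.    0.01 -0.94]
units [-0.0144 -0.0244 -0.1137]
tilt fix units [-0.0027  0.0209] zrot -0.0412
```

>>> move_arm --moves '[[[-0.014,-0.022,0,0,0.02,-0.04,-1],[0,0,-0.03,0,0,0,-1],[0,0,-0.04,0,0,0,-1],[0,0,-0.025,0,0,0,-1],[0,0,-0.004,0,0,0,-1],[0,0,0,0,0,0,-1]]]'

```text
clock: 26.37
eef_pos: [0.4576, -0.3395, 0.0446]
tool_rot: [-0.148, 0.989, -0.006, 0.006]
ft_force: [0.3, 0.3, -0.4]
grip_width: 0.0857
```

```bash
python3 -c "
from h import *
st([.4497,-.337,.027],106.8)
"
```

```text
t 26.37 p [ 0.4576 -0.3395  0.0446] jaw 106.97 tz [ 0.0129 -0.0108 -0.9999] F [ 0.3  0.3 -0.4] w 0.0857 q [-0.64  0.52 -0.12  0.91 -0.   -0.93]
units [-0.0158  0.0051 -0.0352]
tilt fix units [0.0206 0.0246] zrot -0.0058
```

>>> move_arm --moves '[[[-0.015,0.004,-0.008,0.02,0.024,0,-1],[0,0,-0.012,0,0,0,-1],[0,0,-0.008,0,0,0,-1],[0,0,0,0,0,0,-1]]]'

```text
clock: 26.7
eef_pos: [0.4524, -0.3399, 0.035]
tool_rot: [-0.147, 0.989, -0.003, 0.003]
ft_force: [-0.7, -0.6, -0.2]
grip_width: 0.0852
```

```bash
python3 -c "
from h import *
st([.4497,-.337,.027],106.8)
"
```

```text
t 26.7 p [ 0.4524 -0.3399  0.035 ] jaw 106.95 tz [ 0.0059 -0.005  -1.    ] F [-0.7 -0.6 -0.2] w 0.0852 q [-0.64  0.53 -0.14  0.89 -0.   -0.94]
units [-0.0054  0.0058 -0.016 ]
tilt fix units [0.0096 0.0112] zrot -0.0052
```

>>> move_arm --moves '[[[-0.006,0.005,-0.013,0.009,0.011,0,-1],[0,0,-0.004,0,0,0,-1],[0,0,0,0,0,0,0],[0,0,0,0,0,0,1],[0,0,0,0,0,0,1],[0,0,0,0,0,0,1],[0,0,0,0,0,0,1]]]'

```text
clock: 27.28
eef_pos: [0.4497, -0.3377, 0.027]
tool_rot: [-0.147, 0.989, -0.001, 0.0]
ft_force: [0.4, 0.9, -0.9]
grip_width: 0.0539
```

```bash
python3 -c "
from h import *
st([.4497,-.337,.027],106.8)
"
```

```text
t 27.28 p [ 0.4497 -0.3377  0.027 ] jaw 106.95 tz [ 0.001  -0.0011 -1.    ] F [ 0.4  0.9 -0.9] w 0.0539 q [-0.64  0.54 -0.15  0.88 -0.   -0.94]
units [-0.0001  0.0013  0.    ]
tilt fix units [0.002  0.0019] zrot -0.005
```

>>> move_arm --moves '[[[0,0,0.03,0,0,0,1],[0,0,0.07,0,0,0,1],[0,0,0.08,0,0,0,1],[0,0,0.08,0,0,0,1],[0,0,0.08,0,0,0,1],[0,0.02,0.05,0,0,0,1],[0.018,0.07,0,0,0,0,1],[0.018,0.07,0,0,0,0,1]]]'

```text
clock: 27.95
eef_pos: [0.462, -0.2576, 0.2269]
tool_rot: [-0.142, 0.99, 0.002, -0.003]
ft_force: [0.2, 0.5, -1.1]
grip_width: 0.0537
```

>>> move_arm --moves '[[[0.018,0.07,0,0,0,0,1],[0.018,0.07,0,0,0,0,1],[0.018,0.07,0,0,0,0,1],[0.018,0.07,0,0,0,0,1],[0.018,0.07,0,0,0,0,1],[0.018,0.07,0,0,0,0,1],[0.018,0.07,0,0,0,0,1],[0.018,0.07,0,0,0,0,1]]]'

```text
clock: 28.62
eef_pos: [0.5349, 0.0337, 0.2296]
tool_rot: [-0.139, 0.99, 0.0, 0.0]
ft_force: [0.1, 0.0, -0.3]
grip_width: 0.0539
```

```bash
python3 -c "
from h import *
st([.5515,.0589,.2],106.8)
"
```

```text
t 28.62 p [0.5349 0.0337 0.2296] jaw 105.99 tz [ 5.e-04  3.e-04 -1.e+00] F [ 0.1  0.  -0.3] w 0.0539 q [ 0.06  0.32  0.08  1.33  0.   -0.22]
units [ 0.0333  0.0504 -0.0592]
tilt fix units [-0.0005  0.0009] zrot 0.0269
```

>>> move_arm --moves '[[[0.014,0.02,0,0,0,0.02,1],[0.01,0.005,0,0,0,0,1],[0,0,0,0,0,0,1],[0,0,0,0,0,0,1],[0,0,0,0,0,0,1]]]'

```text
clock: 29.03
eef_pos: [0.5475, 0.0527, 0.2282]
tool_rot: [-0.149, 0.989, 0.001, -0.001]
ft_force: [-0.0, -0.5, -0.5]
grip_width: 0.054
```

```bash
python3 -c "
from h import *
st([.5515,.0589,.18],106.8)
"
```

```text
t 29.03 p [0.5475 0.0527 0.2282] jaw 107.18 tz [-0.0016  0.0012 -1.    ] F [-0.  -0.5 -0.5] w 0.054 q [ 0.1   0.35  0.11  1.34  0.   -0.2 ]
units [ 0.008   0.0124 -0.0964]
tilt fix units [-0.0023 -0.003 ] zrot -0.0126
```

>>> move_arm --moves '[[[0.007,0.012,0,0,0,-0.01,1],[0.001,0.002,-0.015,0,0,0,1],[0,0,-0.025,0,0,0,1],[0,0,-0.03,0,0,0,1],[0,0,-0.015,0,0,0,1],[0,0,0,0,0,0,1]]]'

```text
clock: 29.53
eef_pos: [0.5516, 0.0538, 0.1838]
tool_rot: [-0.141, 0.99, 0.0, -0.0]
ft_force: [-0.5, -0.9, -0.9]
grip_width: 0.0537
```

```bash
python3 -c "
from h import *
st([.5515,.0589,.18],106.8)
"
```

```text
t 29.53 p [0.5516 0.0538 0.1838] jaw 106.21 tz [-1.e-04  2.e-04 -1.e+00] F [-0.5 -0.9 -0.9] w 0.0537 q [ 0.1   0.38  0.04  1.23  0.   -0.19]
units [-0.0001  0.0103 -0.0076]
tilt fix units [-0.0005 -0.0002] zrot 0.0196
```

>>> move_arm --moves '[[[0,0.01,0,0,0,0.02,1],[0,0.002,0,0,0,0,1],[0,0,-0.008,0,0,0,1],[0,0,-0.008,0,0,0,1],[0,0,0,0,0,0,1]]]'

```text
clock: 29.95
eef_pos: [0.5521, 0.0596, 0.1765]
tool_rot: [-0.146, 0.989, 0.0, 0.001]
ft_force: [0.6, -0.5, -1.1]
grip_width: 0.0536
```

```bash
python3 -c "
from h import *
st([.5515,.0589,.17],106.8)
c=shot('side','s15.png');crop(c,250,160,310,210,11,'z21.png')
"
```

```text
t 29.95 p [0.5521 0.0596 0.1765] jaw 106.78 tz [ 1.6e-03  4.0e-04 -1.0e+00] F [ 0.6 -0.5 -1.1] w 0.0536 q [ 0.11  0.38  0.03  1.22  0.   -0.19]
units [-0.0013 -0.0013 -0.013 ]
tilt fix units [-0.0008  0.003 ] zrot 0.0008
```

View pics/z21.png

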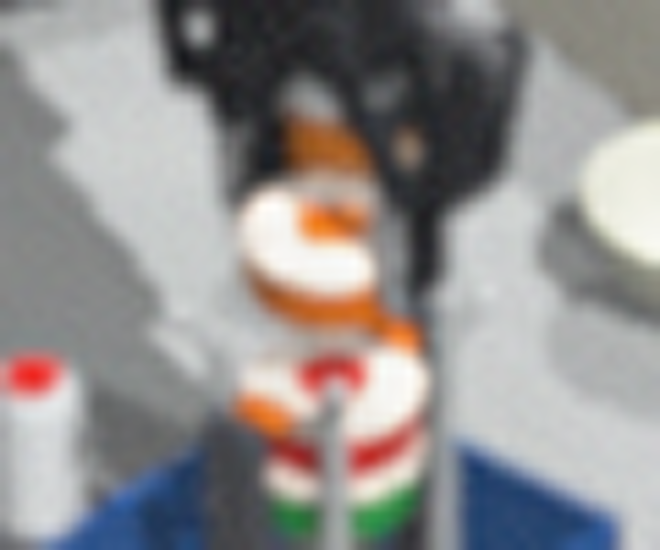

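>>> move_arm --moves '[[[-0.001,-0.001,-0.006,0,0.003,0,1],[0,0,-0.008,0,0,0,1],[0,0,-0.008,0,0,0,1],[0,0,-0.008,0,0,0,1],[0,0,-0.008,0,0,0,1],[0,0,-0.008,0,0,0,1],[0,0,-0.008,0,0,0,1],[0,0,-0.008,0,0,0,1]]]'

```text
clock: 30.67
eef_pos: [0.5527, 0.0591, 0.1447]
tool_rot: [-0.146, 0.989, 0.0, 0.002]
ft_force: [-4.8, -0.7, 12.4]
grip_width: 0.0537
```

```bash
python3 -c "
from h import *
st([.5515,.0589,.1095],106.8)
c=shot('side','s16.png');crop(c,250,160,310,210,11,'z22.png')
"
```

```text
t 30.67 p [0.5527 0.0591 0.1447] jaw 106.78 tz [ 3.5e-03  7.0e-04 -1.0e+00] F [-4.8 -0.7 12.4] w 0.0537 q [ 0.11  0.41 -0.02  1.14  0.   -0.19]
units [-0.0023 -0.0004 -0.0705]
tilt fix units [-0.0013  0.0066] zrot 0.0006
```

View pics/z22.png

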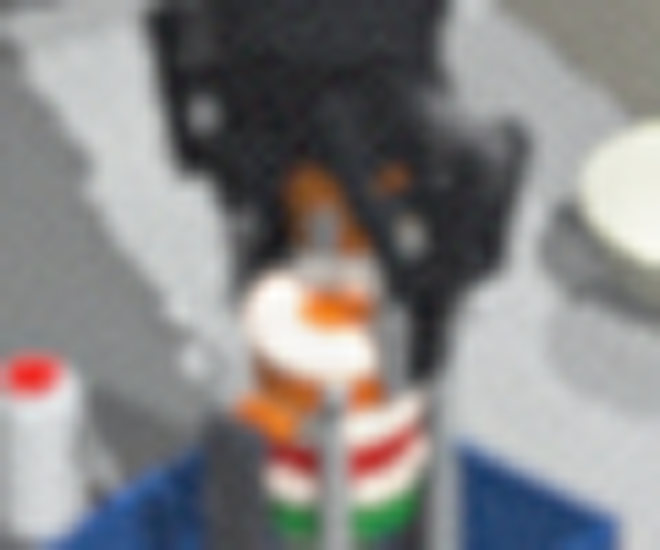

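>>> move_arm --moves '[[[-0.004,0,-0.01,0,0.006,0,1],[-0.001,0,-0.01,0,0,0,1],[0,0,-0.01,0,0,0,1],[0,0,-0.01,0,0,0,1],[0,0,-0.01,0,0,0,1],[0,0,-0.01,0,0,0,1]]]'

```text
clock: 31.22
eef_pos: [0.5527, 0.059, 0.1203]
tool_rot: [-0.146, 0.989, -0.0, 0.005]
ft_force: [-1.8, -1.2, 6.5]
grip_width: 0.0538
```

```bash
python3 -c "
from h import *
st([.5515,.0589,.1095],106.8)
"
```

```text
t 31.22 p [0.5527 0.059  0.1203] jaw 106.76 tz [ 0.0109  0.0012 -0.9999] F [-1.8 -1.2  6.5] w 0.0538 q [ 0.11  0.42 -0.07  1.07  0.   -0.19]
units [-0.0023 -0.0002 -0.0215]
tilt fix units [-0.0023  0.0208] zrot 0.0012
```

>>> move_arm --moves '[[[-0.002,0,-0.01,0,0.018,0,1],[0,0,-0.008,0,0,0,1],[0,0,-0.004,0,0,0,1],[0,0,-0.001,0,0,0,1],[0,0,-0.001,0,0,0,1],[0,0,0,0,0,0,1]]]'

```text
clock: 31.72
eef_pos: [0.5527, 0.0589, 0.1061]
tool_rot: [-0.146, 0.989, 0.0, 0.002]
ft_force: [-1.1, -0.4, 5.0]
grip_width: 0.0536
```

```bash
python3 -c "
from h import *
st([.5515,.0589,.1095],106.8)
c=shot('side','s17.png');crop(c,250,160,310,210,11,'z23.png')
"
```

```text
t 31.72 p [0.5527 0.0589 0.1061] jaw 106.76 tz [ 3.1e-03  7.0e-04 -1.0e+00] F [-1.1 -0.4  5. ] w 0.0536 q [ 0.11  0.44 -0.08  1.05  0.   -0.19]
units [-0.0024 -0.      0.0069]
tilt fix units [-0.0014  0.0059] zrot 0.0012
```

View pics/z23.png

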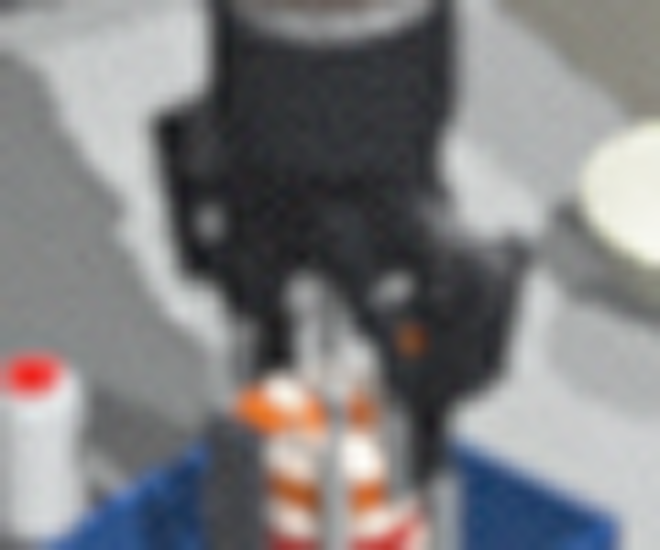

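Flap is level again. Hold a bit, then release and rise.

>>> move_arm --moves '[[[0,0,0,0,0,0,1],[0,0,0.001,0,0,0,1],[0,0,0.001,0,0,0,0],[0,0,0.001,0,0,0,-1],[0,0,0.001,0,0,0,-1],[0,0,0.001,0,0,0,-1],[0,0,0.001,0,0,0,-1],[0,0,0.001,0,0,0,-1]]]'

```text
clock: 32.43
eef_pos: [0.5523, 0.0589, 0.1085]
tool_rot: [-0.146, 0.989, 0.0, 0.001]
ft_force: [0.4, 0.2, 0.1]
grip_width: 0.0855
```

>>> move_arm --moves '[[[0,0,0.01,0,0,0,-1],[0,0,0.04,0,0,0,-1],[0,0,0.06,0,0,0,-1],[0,0,0.06,0,0,0,-1],[0,0,0.05,0,0,0,-1],[-0.01,0.04,0.02,0,0,0,-1],[-0.03,0.075,0,0,0,0,-1],[-0.03,0.075,0,0,0,0,-1]]]'

```text
clock: 33.1
eef_pos: [0.5166, 0.1497, 0.2342]
tool_rot: [-0.139, 0.99, -0.0, -0.0]
ft_force: [0.1, 0.1, 0.9]
grip_width: 0.0855
```

>>> move_arm --moves '[[[-0.03,0.075,0,0,0,0,-1],[-0.03,0.075,0,0,0,0,-1],[-0.03,0.07,0,0,0,0,-1],[-0.02,0.04,0,0,0,0,-1],[0,0,0,0,0,0,-1],[0,0,0,0,0,0,-1]]]'

```text
clock: 33.6
eef_pos: [0.4564, 0.2917, 0.2384]
tool_rot: [-0.143, 0.99, 0.002, 0.003]
ft_force: [-0.7, 0.4, 0.7]
grip_width: 0.0852
```

```bash
python3 -c "
from h import *
st([.4535,.314,.08],106.8)
c=shot('top','t5.png');crop(c,140,140,300,260,5,'z24.png')
c=shot('side','s18.png');crop(c,190,150,310,250,6,'z25.png')
"
```

```text
t 33.6 p [0.4564 0.2917 0.2384] jaw 106.41 tz [ 0.0052  0.0047 -1.    ] F [-0.7  0.4  0.7] w 0.0852 q [0.57 0.32 0.1  1.35 0.   0.28]
units [-0.0058  0.0447 -0.3168]
tilt fix units [-0.0089  0.0099] zrot 0.0131
```

View pics/z24.png

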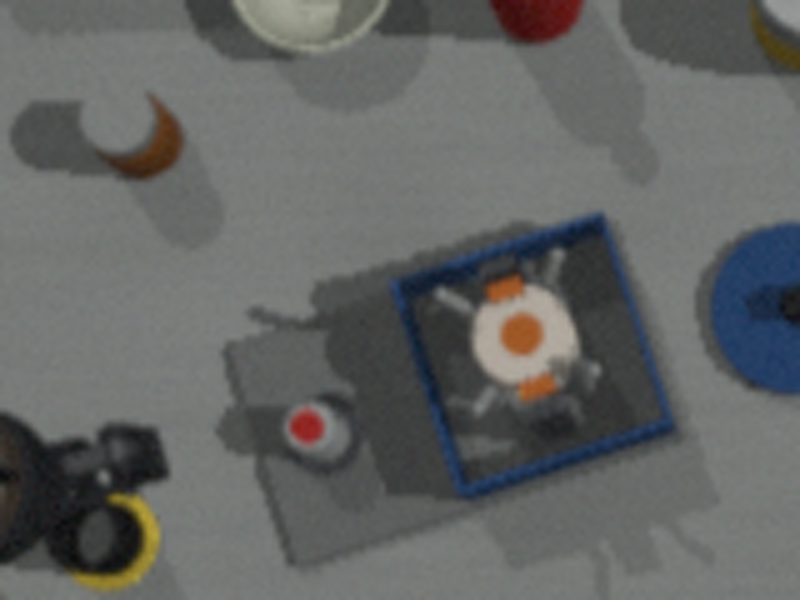

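View pics/z25.png

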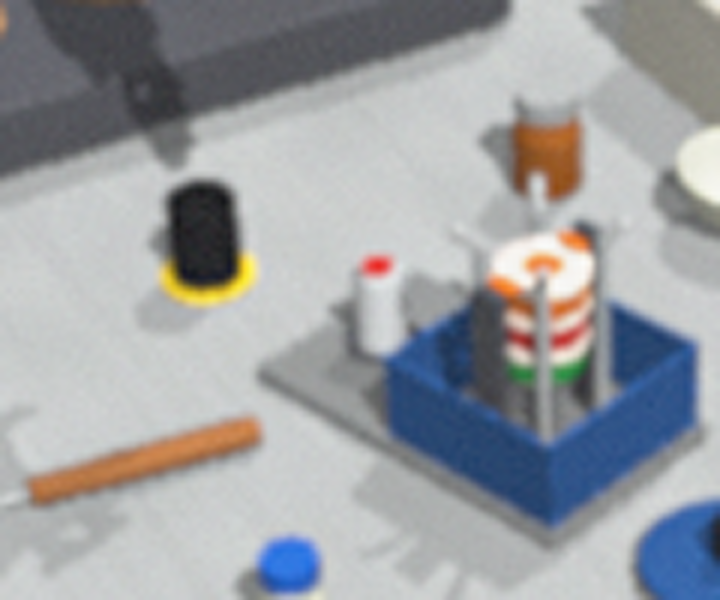

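All three pots are stacked under shut flaps in both views. Now I fit the sleeve position from both cameras.

```bash
python3 -c "
from h import *
from scipy.optimize import minimize
def fit(fn,x0,side):
    c=np.load('pics/'+fn);c={k:c[k] for k in c}
    S=6
    u0=proj(c,[x0[0],x0[1],.03]).astype(int);r=26
    im=c['pixels'][u0[1]-r:u0[1]+r,u0[0]-r:u0[0]+r]
    im=cv2.resize(im,None,fx=S,fy=S,interpolation=cv2.INTER_CUBIC)
    h=cv2.cvtColor(im,cv2.COLOR_RGB2HSV).astype(int)
    obs=np.zeros(h.shape[:2],np.uint8); obs[dark(h[...,0],h[...,1],h[...,2])]=1; obs[yellow(h[...,0],h[...,1],h[...,2])]=2
    a=np.linspace(0,2*np.pi,40)
    def hull(x,y,rad,z0,z1):
        p=[proj(c,[x+rad*np.cos(t),y+rad*np.sin(t),z]) for z in(z0,z1) for t in a]
        p=((np.array(p)-(u0-r)+.5)*S-.5).astype(np.float32)
        return cv2.convexHull(p).astype(np.int32)
    def cost(q):
        m=np.zeros_like(obs); cv2.fillPoly(m,[hull(*q,.031,0,.005)],2); cv2.fillPoly(m,[hull(*q,.023,.005,.062)],1)
        w=(m==2)!=(obs==2)
        return w.sum()
    # grid
    best=min(((cost((x,y)),x,y) for x in x0[0]+np.arange(-.012,.0121,.001) for y in x0[1]+np.arange(-.012,.0121,.001)))
    return best
print(fit('top0.png.npz',(.453,.3135),0))
print(fit('s18.png.npz',(.453,.3135),1))
print(fit('side0.png.npz',(.453,.3135),1))
c=np.load('pics/top0.png.npz');c={k:c[k] for k in c}
print(ray(c,156.6,246.6,.062),ray(c,161,247.2,.005))
"
```

```text
(np.int64(1411), np.float64(0.455), np.float64(0.3205))
(np.int64(887), np.float64(0.457), np.float64(0.3215))
(np.int64(1878), np.float64(0.463), np.float64(0.3235))
[0.45348125 0.31709143 0.062     ] [0.45478174 0.3184713  0.005     ]
```

>>> move_arm --moves '[[[-0.001,0.04,0,-0.008,0.01,-0.23,-1],[-0.001,0.012,0,0,0,-0.235,-1],[0,0,0,0,0,-0.235,-1],[0,0,0,0,0,-0.235,-1],[0,0,0,0,0,-0.235,-1],[0,0,0,0,0,-0.235,-1],[0,0,0,0,0,-0.235,-1],[0,0,0,0,0,-0.235,-1]]]'

```text
clock: 34.37
eef_pos: [0.4634, 0.3044, 0.2383]
tool_rot: [0.353, 0.936, -0.002, -0.0]
ft_force: [-0.4, -0.0, -0.3]
grip_width: 0.0856
```

>>> move_arm --moves '[[[0,0,-0.02,0,0,-0.235,-1],[0,0,-0.04,0,0,-0.235,-1],[0,0,-0.04,0,0,-0.235,-1],[0,0,-0.04,0,0,-0.235,-1],[0,0,-0.02,0,0,-0.2,-1],[0,0,0,0,0,-0.1,-1],[0,0,0,0,0,0,-1]]]'

```text
clock: 34.95
eef_pos: [0.4712, 0.2912, 0.1563]
tool_rot: [0.644, 0.765, -0.003, 0.003]
ft_force: [-0.3, -1.4, -0.5]
grip_width: 0.0856
```

```bash
python3 -c "
from h import *
st([.4553,.319,.05],16.8)
"
```

```text
t 34.95 p [0.4712 0.2912 0.1563] jaw 9.84 tz [ 6.e-04 -8.e-03 -1.e+00] F [-0.3 -1.4 -0.5] w 0.0856 q [ 0.56  0.4  -0.    1.17 -0.01  1.96]
units [-0.0319  0.0556 -0.2126]
tilt fix units [0.0152 0.0011] zrot 0.2321
```

>>> move_arm --moves '[[[-0.02,0.035,0,0.015,0,0.18,-1],[-0.01,0.016,0,0,0,0,-1],[0,0,0,0,0,0,-1],[0,0,0,0,0,0,-1]]]'

```text
clock: 35.28
eef_pos: [0.4591, 0.3122, 0.1565]
tool_rot: [0.609, 0.793, -0.0, 0.001]
ft_force: [0.3, -0.1, -0.5]
grip_width: 0.0854
```

```bash
python3 -c "
from h import *
st([.4553,.319,.05],16.8)
"
```

```text
t 35.28 p [0.4591 0.3122 0.1565] jaw 14.95 tz [ 0.0016 -0.0019 -1.    ] F [ 0.3 -0.1 -0.5] w 0.0854 q [ 0.6   0.4  -0.    1.17 -0.    1.91]
units [-0.0075  0.0136 -0.213 ]
tilt fix units [0.0036 0.003 ] zrot 0.0616
```

>>> move_arm --moves '[[[-0.008,0.014,0,0,0,0.06,-1],[0,0,-0.03,0,0,0,-1],[0,0,-0.05,0,0,0,-1],[0,0,-0.06,0,0,0,-1],[0,0,-0.04,0,0,0,-1],[0,0,-0.01,0,0,0,-1],[0,0,0,0,0,0,-1]]]'

```text
clock: 35.87
eef_pos: [0.4588, 0.3211, 0.0636]
tool_rot: [0.595, 0.804, 0.005, 0.004]
ft_force: [0.5, -1.1, 0.8]
grip_width: 0.0854
```

```bash
python3 -c "
from h import *
st([.4553,.319,.045],16.8)
c=shot('side','s19.png');crop(c,190,140,270,210,9,'z26.png')
"
```

```text
t 35.87 p [0.4588 0.3211 0.0636] jaw 16.96 tz [ 0.0126  0.0042 -0.9999] F [ 0.5 -1.1  0.8] w 0.0854 q [ 0.61  0.49 -0.13  0.94 -0.    1.89]
units [-0.007  -0.0041 -0.0373]
tilt fix units [-0.008  0.024] zrot -0.0052
```

View pics/z26.png

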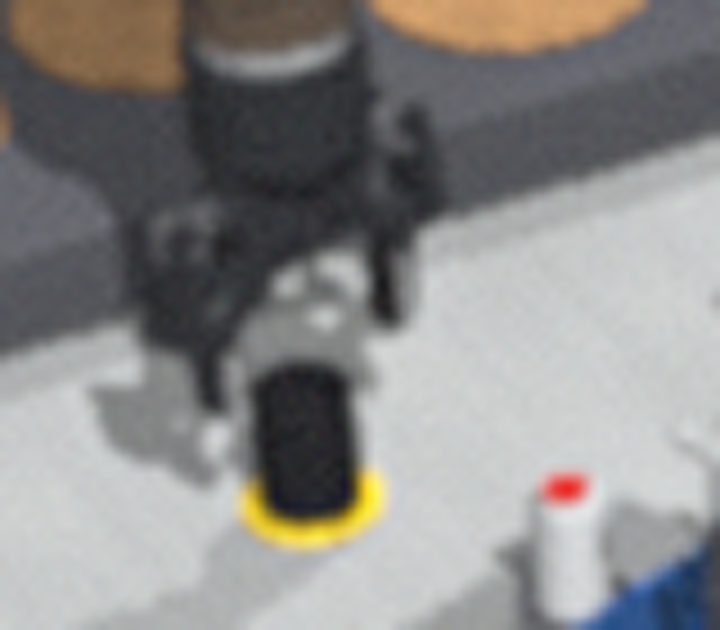

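>>> move_arm --moves '[[[-0.006,-0.004,-0.015,-0.008,0.024,0,-1],[0,0,-0.015,0,0,0,-1],[0,0,-0.006,0,0,0,-1],[0,0,0,0,0,0,0],[0,0,0,0,0,0,1],[0,0,0,0,0,0,1],[0,0,0,0,0,0,1],[0,0,0,0,0,0,1]]]'

```text
clock: 36.58
eef_pos: [0.4597, 0.3217, 0.0512]
tool_rot: [0.595, 0.804, 0.005, 0.001]
ft_force: [0.8, -0.4, -1.0]
grip_width: 0.0446
```

```bash
python3 -c "
from h import *
st([.4553,.319,.045],16.8)
"
```

```text
t 36.58 p [0.4597 0.3217 0.0512] jaw 16.98 tz [ 0.0083  0.0063 -0.9999] F [ 0.8 -0.4 -1. ] w 0.0446 q [ 0.61  0.5  -0.14  0.92  0.    1.88]
units [-0.0088 -0.0055 -0.0124]
tilt fix units [-0.012   0.0158] zrot -0.0058
```

>>> move_arm --moves '[[[0,0,0,0,0,0,-1],[0,0,0,0,0,0,-1],[0,0,0,0,0,0,-1],[0,0,0,-0.01,0.015,0.2,-1],[0,0,0,0,0,0.235,-1],[0,0,0,0,0,0.235,-1],[0,0,0,0,0,0.235,-1],[0,0,0,0,0,0.235,-1]]]'

```text
clock: 37.25
eef_pos: [0.4602, 0.3221, 0.0518]
tool_rot: [0.326, 0.945, 0.001, -0.001]
ft_force: [0.5, 0.1, -0.2]
grip_width: 0.0857
```

```bash
python3 -c "
from h import *
st([.4597,.3217,.05],106.8)
"
```

```text
t 37.25 p [0.4602 0.3221 0.0518] jaw 51.97 tz [-2.0e-04  2.4e-03 -1.0e+00] F [ 0.5  0.1 -0.2] w 0.0857 q [ 0.61  0.51 -0.12  0.94  0.    1.27]
units [-0.001  -0.0008 -0.0035]
tilt fix units [-0.0046 -0.0005] zrot 1.8276
```

>>> move_arm --moves '[[[0,0,0,0,0,0.235,-1],[0,0,0,0,0,0.235,-1],[0,0,0,0,0,0.235,-1],[0,0,0,0,0,0.235,-1],[0,0,0,0,0,0.235,-1],[0,0,0,0,0,0.235,-1],[0,0,0,0,0,0.2,-1],[0,0,0,0,0,0,-1]]]'

```text
clock: 37.92
eef_pos: [0.4602, 0.3221, 0.0513]
tool_rot: [-0.099, 0.995, 0.001, -0.001]
ft_force: [0.2, -0.6, -0.2]
grip_width: 0.0857
```

```bash
python3 -c "
from h import *
st([.4597,.3217,.05],106.8)
"
```

```text
t 37.92 p [0.4602 0.3221 0.0513] jaw 101.4 tz [-0.0021  0.0011 -1.    ] F [ 0.2 -0.6 -0.2] w 0.0857 q [ 0.61  0.51 -0.12  0.94  0.    0.41]
units [-0.0011 -0.0008 -0.0027]
tilt fix units [-0.0021 -0.004 ] zrot 0.1801
```

>>> move_arm --moves '[[[-0.001,-0.001,-0.004,-0.002,-0.004,0.15,-1],[0,0,-0.004,0,0,0.01,-1],[0,0,0,0,0,0,0],[0,0,0,0,0,0,1],[0,0,0,0,0,0,1],[0,0,0,0,0,0,1],[0,0,0,0,0,0,1],[0,0,0,0,0,0,1]]]'

```text
clock: 38.58
eef_pos: [0.4603, 0.3219, 0.0478]
tool_rot: [-0.134, 0.991, 0.0, 0.001]
ft_force: [0.1, -0.2, -0.9]
grip_width: 0.0439
```

```bash
python3 -c "
from h import *
st([.4597,.3217,.05],106.8)
"
```

```text
t 38.58 p [0.4603 0.3219 0.0478] jaw 105.42 tz [ 1.e-03  6.e-04 -1.e+00] F [ 0.1 -0.2 -0.9] w 0.0439 q [ 0.61  0.52 -0.13  0.93 -0.    0.34]
units [-0.0012 -0.0004  0.0045]
tilt fix units [-0.0012  0.0019] zrot 0.0459
```

>>> move_arm --moves '[[[0,0,0.03,0,0.002,0.04,1],[0,0,0.06,0,0,0,1],[0,0,0.08,0,0,0,1],[0,0,0.07,0,0,0,1],[0,0,0.02,0,0,0,1],[0.02,-0.055,0,0,0,0,1],[0.022,-0.055,0,0,0,0,1],[0.022,-0.05,0,0,0,0,1]]]'

```text
clock: 39.25
eef_pos: [0.4877, 0.2424, 0.1811]
tool_rot: [-0.148, 0.989, -0.0, -0.003]
ft_force: [-0.5, -0.3, 0.8]
grip_width: 0.0439
```

>>> move_arm --moves '[[[0.015,-0.04,0,0,0,0,1],[0.007,-0.025,0,0,0,0,1],[0,0,0,0,0,0,1],[0,0,0,0,0,0,1],[0,0,0,0,0,0,1]]]'

```text
clock: 39.67
eef_pos: [0.5003, 0.2035, 0.181]
tool_rot: [-0.143, 0.99, -0.001, -0.003]
ft_force: [0.4, 0.6, -1.0]
grip_width: 0.044
```

```bash
python3 -c "
from h import *
st([.5123,.1885,.13],106.8)
"
```

```text
t 39.67 p [0.5003 0.2035 0.181 ] jaw 106.49 tz [-0.0059 -0.0031 -1.    ] F [ 0.4  0.6 -1. ] w 0.044 q [ 0.39  0.36  0.    1.22 -0.    0.1 ]
units [ 0.0239 -0.03   -0.102 ]
tilt fix units [ 0.0059 -0.0112] zrot 0.0105
```

>>> move_arm --moves '[[[0.018,-0.022,-0.01,0.006,-0.011,0.01,1],[0.008,-0.01,-0.02,0,0,0,1],[0.002,-0.002,-0.02,0,0,0,1],[0,0,0,0,0,0,1],[0,0,0,0,0,0,1]]]'

```text
clock: 40.08
eef_pos: [0.5129, 0.1901, 0.153]
tool_rot: [-0.148, 0.989, 0.001, -0.001]
ft_force: [0.3, 0.1, -0.9]
grip_width: 0.0435
```

```bash
python3 -c "
from h import *
st([.5123,.1885,.13],106.8)
"
```

```text
t 40.08 p [0.5129 0.1901 0.153 ] jaw 107.07 tz [-0.0025  0.0015 -1.    ] F [ 0.3  0.1 -0.9] w 0.0435 q [ 0.35  0.39 -0.03  1.16  0.    0.06]
units [-0.0011 -0.0032 -0.0461]
tilt fix units [-0.0029 -0.0048] zrot -0.009
```

>>> move_arm --moves '[[[-0.001,-0.003,-0.01,-0.003,-0.005,-0.008,1],[0,0,-0.015,0,0,0,1],[0,0,-0.015,0,0,0,1],[0,0,0,0,0,0,1],[0,0,0,0,0,0,1]]]'

```text
clock: 40.5
eef_pos: [0.5107, 0.1903, 0.1302]
tool_rot: [-0.147, 0.989, 0.0, -0.001]
ft_force: [-0.5, 0.2, -0.8]
grip_width: 0.0436
```

```bash
python3 -c "
from h import *
st([.5123,.1885,.13],106.8)
c=shot('side','s20.png');crop(c,225,150,295,220,9,'z27.png')
c=shot('top','t6.png');crop(c,170,190,240,260,9,'z28.png')
st([.5123,.1885,.13],106.8)
"
```

```text
t 40.5 p [0.5107 0.1903 0.1302] jaw 106.96 tz [-1.9e-03 -2.0e-04 -1.0e+00] F [-0.5  0.2 -0.8] w 0.0436 q [ 0.36  0.4  -0.07  1.1   0.    0.06]
units [ 0.0032 -0.0036 -0.0004]
tilt fix units [ 0.0004 -0.0036] zrot -0.0054
t 40.6 p [0.5108 0.1902 0.1304] jaw 106.96 tz [-1.8e-03 -2.0e-04 -1.0e+00] F [-0.4  0.  -1.6] w 0.0443 q [ 0.36  0.4  -0.07  1.1   0.    0.06]
units [ 0.0031 -0.0034 -0.0009]
tilt fix units [ 0.0005 -0.0034] zrot -0.0052
```

View pics/z27.png

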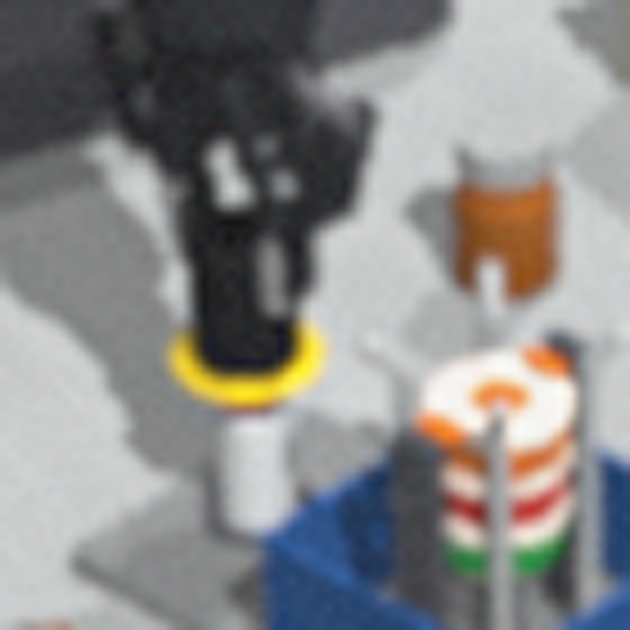

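View pics/z28.png

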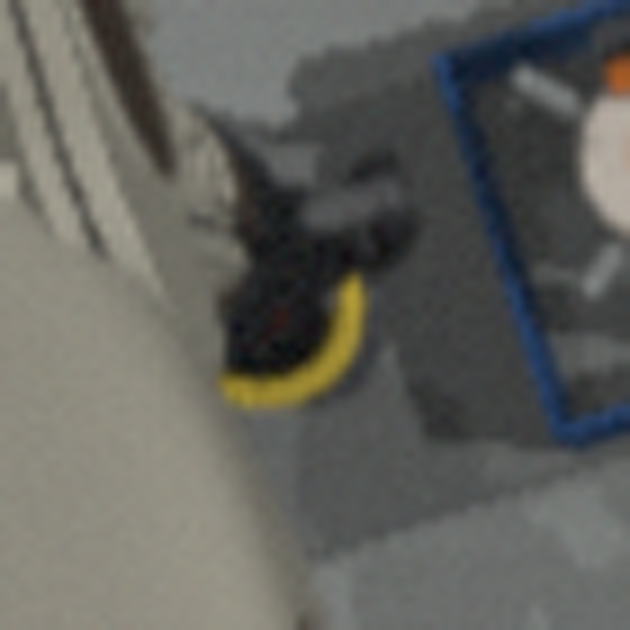

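```bash
python3 -c "
from h import *
c=np.load('pics/t6.png.npz');c={k:c[k] for k in c}
S=9;r0=(170,190)
im=cv2.resize(c['pixels'][190:260,170:240],None,fx=S,fy=S,interpolation=cv2.INTER_CUBIC)
h=cv2.cvtColor(im,cv2.COLOR_RGB2HSV).astype(int)
m=((h[...,0]>18)&(h[...,0]<35)&(h[...,1]>110)).astype(np.uint8)
m[:,:240]=0; m[:285,:]=0
cs,_=cv2.findContours(m,0,cv2.CHAIN_APPROX_NONE);cn=max(cs,key=cv2.contourArea)[:,0,:].astype(float)
from scipy.optimize import least_squares
def w(p): return ray(c,(p[0]+.5)/S-.5+170,(p[1]+.5)/S-.5+190,.0850)[:2]
P=np.array([w(p) for p in cn])
# outer points: farthest from initial centre
q=np.array([.511,.19])
for i in range(10):
    d=np.hypot(*(P-q).T); o=P[d>.0285]
    q=least_squares(lambda q:np.hypot(*(o-q).T)-.031,q,loss='soft_l1',f_scale=.001).x
print(q,len(o),np.std(np.hypot(*(o-q).T)))
"
```

```text
[0.51334488 0.19007557] 208 0.0005278580658306919
```

>>> move_arm --moves '[[[0.001,-0.003,-0.004,0,-0.003,0,1],[0,0,-0.006,0,0,0,1],[0,0,-0.006,0,0,0,1],[0,0,-0.006,0,0,0,1],[0,0,-0.004,0,0,0,1],[0,0,0,0,0,0,1]]]'

```text
clock: 41.1
eef_pos: [0.5124, 0.1887, 0.1175]
tool_rot: [-0.147, 0.989, 0.0, 0.002]
ft_force: [-0.7, -0.4, -0.9]
grip_width: 0.0433
```

```bash
python3 -c "
from h import *
st([.5115,.1885,.058],106.8)
"
```

```text
t 41.1 p [0.5124 0.1887 0.1175] jaw 106.92 tz [ 2.9e-03  8.0e-04 -1.0e+00] F [-0.7 -0.4 -0.9] w 0.0433 q [ 0.35  0.41 -0.09  1.07 -0.    0.06]
units [-0.0019 -0.0004 -0.119 ]
tilt fix units [-0.0016  0.0056] zrot -0.0041
```

>>> move_arm --moves '[[[-0.001,0,-0.003,0,0.005,0,1],[0,0,-0.005,0,0,0,1],[0,0,-0.005,0,0,0,1],[0,0,-0.005,0,0,0,1],[0,0,-0.003,0,0,0,1]]]'

```text
clock: 41.52
eef_pos: [0.5119, 0.1886, 0.1063]
tool_rot: [-0.147, 0.989, 0.0, 0.0]
ft_force: [-0.3, -0.6, -0.0]
grip_width: 0.0433
```

```bash
python3 -c "
from h import *
st([.5115,.1885,.058],106.8)
c=shot('side','s21.png');crop(c,225,150,295,220,9,'z29.png')
"
```

```text
t 41.52 p [0.5119 0.1886 0.1063] jaw 106.92 tz [ 1.e-04  8.e-04 -1.e+00] F [-0.3 -0.6 -0. ] w 0.0433 q [ 0.35  0.42 -0.1   1.04  0.    0.06]
units [-0.0009 -0.0003 -0.0966]
tilt fix units [-0.0015  0.0002] zrot -0.004
```

View pics/z29.png

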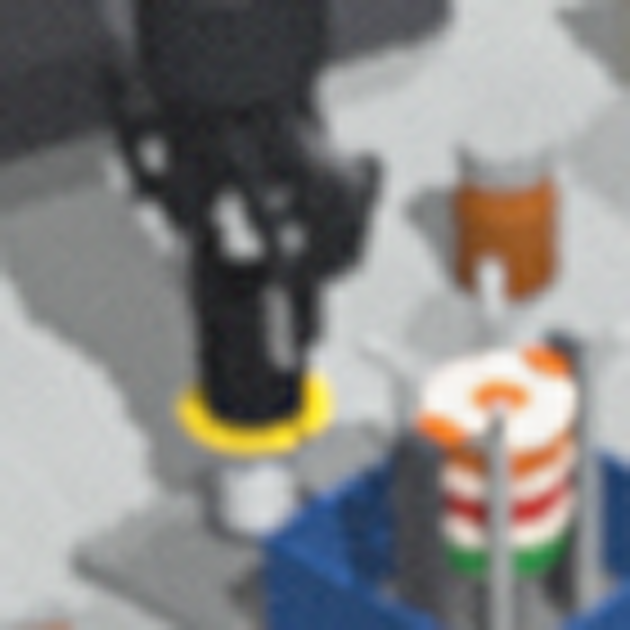

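Sleeve is over the stem with no force, flange (253) over stem (254). Continue down.

>>> move_arm --moves '[[[0,0,-0.01,0,0,0,1],[0,0,-0.012,0,0,0,1],[0,0,-0.012,0,0,0,1],[0,0,-0.012,0,0,0,1],[0,0,-0.012,0,0,0,1],[0,0,-0.01,0,0,0,1]]]'

```text
clock: 42.07
eef_pos: [0.5116, 0.1884, 0.069]
tool_rot: [-0.147, 0.989, 0.0, -0.0]
ft_force: [1.0, -0.3, -1.0]
grip_width: 0.0434
```

```bash
python3 -c "
from h import *
st([.5119,.1886,.058],106.8)
"
```

```text
t 42.07 p [0.5116 0.1884 0.069 ] jaw 106.92 tz [-2.e-04  4.e-04 -1.e+00] F [ 1.  -0.3 -1. ] w 0.0434 q [ 0.35  0.46 -0.15  0.96  0.    0.06]
units [ 0.0007  0.0004 -0.0221]
tilt fix units [-0.0008 -0.0003] zrot -0.0039
```

>>> move_arm --moves '[[[0,0,-0.007,0,0,0,1],[0,0,-0.006,0,0,0,1],[0,0,-0.004,0,0,0,1],[0,0,-0.004,0,0,0,1],[0,0,-0.003,0,0,0,1],[0,0,-0.002,0,0,0,1]]]'

```text
clock: 42.57
eef_pos: [0.5115, 0.1885, 0.0574]
tool_rot: [-0.147, 0.989, 0.0, 0.0]
ft_force: [-1.6, -0.6, 1.0]
grip_width: 0.0433
```

```bash
python3 -c "
from h import *
st([.5119,.1886,.058],106.8)
"
```

```text
t 42.57 p [0.5115 0.1885 0.0574] jaw 106.93 tz [ 2.e-04  7.e-04 -1.e+00] F [-1.6 -0.6  1. ] w 0.0433 q [ 0.35  0.48 -0.16  0.93  0.    0.06]
units [0.0009 0.0002 0.0011]
tilt fix units [-0.0014  0.0005] zrot -0.0042
```

Near home with contact starting; press slightly, then release.

>>> move_arm --moves '[[[0,0,-0.004,0,0,0,1],[0,0,-0.004,0,0,0,1],[0,0,-0.004,0,0,0,1]]]'

```text
clock: 42.82
eef_pos: [0.5115, 0.1885, 0.0574]
tool_rot: [-0.147, 0.989, 0.0, 0.002]
ft_force: [-6.2, -1.4, 12.9]
grip_width: 0.0438
```

>>> move_arm --moves '[[[0,0,0,0,0,0,-1],[0,0,0,0,0,0,-1],[0,0,0.001,0,0,0,-1],[0,0,0.001,0,0,0,-1],[0,0,0.001,0,0,0,-1],[0,0,0.02,0,0,0,-1],[0,0,0.05,0,0,0,-1],[0,0,0.07,0,0,0,-1]]]'

```text
clock: 43.48
eef_pos: [0.5074, 0.1871, 0.1248]
tool_rot: [-0.147, 0.989, -0.001, -0.005]
ft_force: [0.2, -0.0, -1.5]
grip_width: 0.0855
```

>>> move_arm --moves '[[[0,0,0.08,0,0,0,-1],[0,0,0.08,0,0,0,-1],[-0.01,0.05,0.03,0,0,0,-1],[-0.02,0.08,0,0,0,0,-1],[-0.02,0.08,0,0,0,0,-1],[-0.02,0.08,0,0,0,0,-1],[-0.01,0.03,0,0,0,0,-1],[0,0,0,0,0,0,-1]]]'

```text
clock: 44.15
eef_pos: [0.4695, 0.3531, 0.2408]
tool_rot: [-0.143, 0.99, 0.004, 0.006]
ft_force: [1.2, -0.1, 0.3]
grip_width: 0.0849
```

```bash
python3 -c "
from h import *
st()
c=shot('side','s22.png');crop(c,210,140,340,250,5,'z30.png')
c=shot('top','t7.png');crop(c,170,140,310,260,5,'z31.png')
f=loc(c,*proj(c,[.512,.1885,.015]),14,yellow,.015);print(f)
W=world(c);u,v=proj(c,[.55,.06,.13]).astype(int);print('lid z',W[v-2:v+3,u-2:u+3,2].mean())
"
```

```text
t 44.15 p [0.4695 0.3531 0.2408] jaw 106.46 tz [ 0.0104  0.0086 -0.9999] F [ 1.2 -0.1  0.3] w 0.0849 q [0.64 0.41 0.23 1.39 0.   0.36]
tilt fix units [-0.0165  0.0198] zrot None
(array([0.509 , 0.1787]), array([0.5137, 0.1881]), array([18.6, 19.2]), np.float64(129.7))
lid z 0.13022103004646832
```

View pics/z30.png

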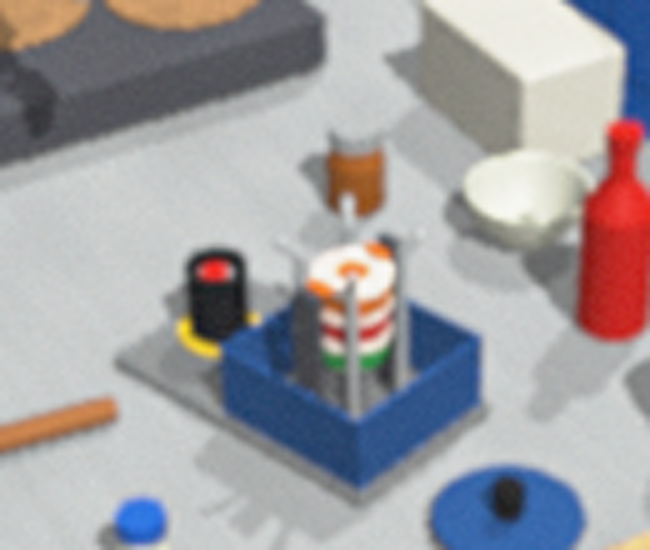

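View pics/z31.png

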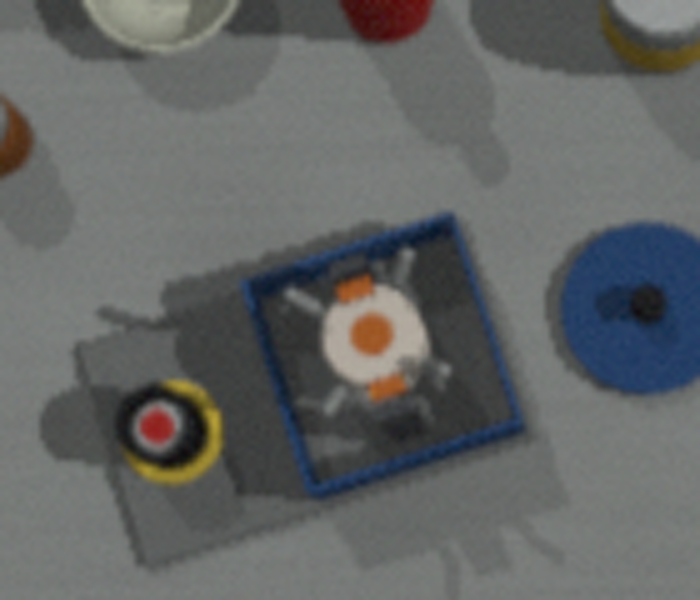

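View pics/t7.png

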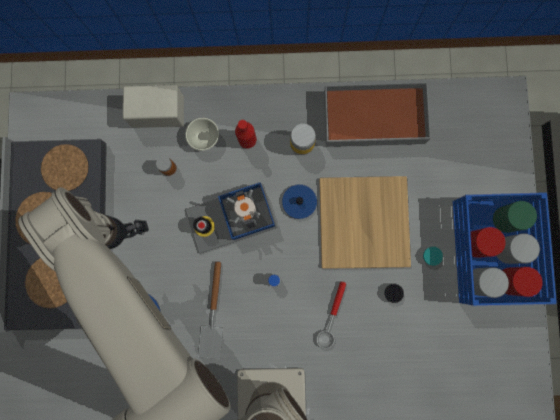

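>>> move_arm --moves '[[[0,0,0,0,0,0,-1],[0,0,0,0,0,0,-1],[0,0,0,0,0,0,-1],[0,0,0,0,0,0,-1]]]'

```text
clock: 44.58
eef_pos: [0.4716, 0.3453, 0.2404]
tool_rot: [-0.139, 0.99, 0.001, 0.005]
ft_force: [-0.4, 0.4, -0.3]
grip_width: 0.085
```

```bash
python3 -c "
from h import *
st()
print(job_done())
"
```

```text
t 44.58 p [0.4716 0.3453 0.2404] jaw 105.96 tz [ 0.0092  0.0041 -0.9999] F [-0.4  0.4 -0.3] w 0.085 q [ 0.63  0.4   0.23  1.39 -0.    0.35]
tilt fix units [-0.0079  0.0175] zrot None
the job is handed in; nothing more can be done
None
```

The dispenser is reloaded and the job was handed in at 44.6 s; handing in gave no verdict, so what follows rests on my own checks.

- **Cap:** I set it down flat, knob up, on the counter between the dispenser and the board, about 155 mm from the cage axis.
- **Pots:** Only three were on the board: green, red and orange. I pushed each one into the cage and released it. I pushed them down while gripped by the sides, not on the lid with shut fingers as the notes suggested. The last pictures show the stack under both level flaps, and the depth reading of the top lid was about 0.130 m, roughly flap level.
- **Sleeve:** I gripped it twice at right angles to centre it, stood it over the stem and pressed it down until it stopped at 13 N, with its foot about 10 mm above the counter. The last pictures show it upright with the red stem top inside.
- **Bystanders:** The bottle, jar and tin are standing, and the arm is clear of everything with the gripper open.

One disagreement: the camera placed the sleeve about 5 mm away from where the gripper found it before I picked it up. For the placing I used the stem position measured by both cameras and confirmed by the 135 mm spacing. The sleeve went on without side force until the final press, which showed about 6 N sideways.

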